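# Ice the water jug and put its lid on to pour

### The job

Get the water jug ready for the table: take its lid off, use the scoop to move all the ice from the basket into the jug (fingers must not touch the ice), lay the scoop back flat in the draining tray, and put the lid back, fully down on the rim and turned so that its beak lies over the jug's spout. Keep the jug upright and leave the bottle, the mug and the sponge where they are.

Things in the scene. Friction and masses are not known exactly. Their poses are not given: they have to be found in the camera images.
- basket: the ice maker's grey plastic basket, an open box fixed to the worktop: outside 270 (x) x 102 (y) x 54 mm high, walls and floor 4 mm, so 262 x 94 mm inside; origin under its centre, x along its length. The ice lies on the floor within 170 mm of the +x end wall, the end that points to the robot's right; the rest is empty
- scoop: aluminium ice scoop, open on top, 95 to 160 g. Flat floor 97 long (x -47 to +50), 84 wide, 2 mm thick; open nose at +x; back wall and sides 40 mm high, the sides sloping down to the nose from x = -12. Origin under the floor's middle, z up. The black handle leaves the back wall and rises to the rear (-x). Starts level in the draining tray, nose roughly to the robot
- scoop_grip (a point): middle of the scoop's handle, at x = -125, y = 0, z = 86 mm in the scoop's frame; the handle there is 18 mm wide (y), 24 mm thick, 95 mm long and rises 15 degrees to its free end; a neck 16 mm wide climbs to it at 45 degrees from the upper half of the back wall
- scoop_nose (a point): middle of the scoop's front edge, underside, at x = 50 mm
- tray: dark grey draining tray fixed to the worktop, 280 (x) x 200 (y) mm outside, floor 4 mm thick, rim 16 mm high and 5 mm thick; origin under its centre
- jug: clear glass water jug, loose, about 0.95 kg, 130 mm high, 56 mm radius at the foot and 64 mm at the rim, wall 4 mm, inner floor 8 mm up; origin under its centre. Spout at +x, handle at -x reaching 111 mm from the axis, at most 122 mm high
- jug_mouth (a point): centre of the jug's mouth at rim height, 130 mm above its origin; the opening is 120 mm across
- jug_spout (a point): tip of the jug's spout at rim height, 78 mm from the axis along the jug's +x
- lid: white plastic jug lid, 70 to 120 g: plug underneath 106 across, 12 mm deep; round flange above 129 across, 5 mm thick; bar grip on top; flat slotted pouring beak at +x, reaching 85 mm from the axis. Origin under the plug's middle. Starts on the jug, beak away from the spout. Seated, its flange lies on the rim, origin 118 mm above the jug's. On a flat surface it stands on its plug
- lid_grip (a point): the lid's bar grip, on the axis 30 mm above the lid's origin; the bar is 52 mm long (lid's x), 14 mm wide (y) and runs from 17 to 44 mm above the origin
- lid_beak (a point): tip of the lid's beak, underside, 78 mm from the axis along the lid's +x and 12 mm above its origin; it lies over jug_spout when the lid is turned right
- ice1: piece of bullet ice in the basket, pale and translucent: a rounded cylinder 29 mm thick and 36 mm long over its domed ends, 16 g; origin at its centre, x along its length. Slippery (slides or rolls off a slope of 12 to 17 degrees), hardly rolls on the level. May be absent
- ice2: piece of bullet ice in the basket, pale and translucent: a rounded cylinder 29 mm thick and 36 mm long over its domed ends, 16 g; origin at its centre, x along its length. Slippery (slides or rolls off a slope of 12 to 17 degrees), hardly rolls on the level. May be absent
- ice3: piece of bullet ice in the basket, pale and translucent: a rounded cylinder 29 mm thick and 36 mm long over its domed ends, 16 g; origin at its centre, x along its length. Slippery (slides or rolls off a slope of 12 to 17 degrees), hardly rolls on the level. May be absent
- ice4: piece of bullet ice in the basket, pale and translucent: a rounded cylinder 29 mm thick and 36 mm long over its domed ends, 16 g; origin at its centre, x along its length. Slippery (slides or rolls off a slope of 12 to 17 degrees), hardly rolls on the level. May be absent
- ice5: piece of bullet ice in the basket, pale and translucent: a rounded cylinder 29 mm thick and 36 mm long over its domed ends, 16 g; origin at its centre, x along its length. Slippery (slides or rolls off a slope of 12 to 17 degrees), hardly rolls on the level. May be absent
- ice6: piece of bullet ice in the basket, pale and translucent: a rounded cylinder 29 mm thick and 36 mm long over its domed ends, 16 g; origin at its centre, x along its length. Slippery (slides or rolls off a slope of 12 to 17 degrees), hardly rolls on the level. May be absent
- ice7: piece of bullet ice in the basket, pale and translucent: a rounded cylinder 29 mm thick and 36 mm long over its domed ends, 16 g; origin at its centre, x along its length. Slippery (slides or rolls off a slope of 12 to 17 degrees), hardly rolls on the level. May be absent
- ice8: piece of bullet ice in the basket, pale and translucent: a rounded cylinder 29 mm thick and 36 mm long over its domed ends, 16 g; origin at its centre, x along its length. Slippery (slides or rolls off a slope of 12 to 17 degrees), hardly rolls on the level. May be absent
- ice9: piece of bullet ice in the basket, pale and translucent: a rounded cylinder 29 mm thick and 36 mm long over its domed ends, 16 g; origin at its centre, x along its length. Slippery (slides or rolls off a slope of 12 to 17 degrees), hardly rolls on the level. May be absent
- ice10: piece of bullet ice in the basket, pale and translucent: a rounded cylinder 29 mm thick and 36 mm long over its domed ends, 16 g; origin at its centre, x along its length. Slippery (slides or rolls off a slope of 12 to 17 degrees), hardly rolls on the level. May be absent
- liquid_bottle: green washing-up liquid bottle, 68 mm across, 197 mm high, loose; bystander; origin under its centre
- mug: brown-grey mug, 84 mm across, 90 mm high, handle at +y, loose; bystander; origin under its centre
- sponge: kitchen sponge, 95 x 62 x 31 mm, loose; bystander; origin under its centre

How it is judged:
On the way, in this order (a step that is already met when the one before it is completed fails the run):
1. the lid is off the jug, clear of its mouth (horizontal distance between lid and jug above 0.1 m), for 0.2 s.
2. all the ice is in the jug (horizontal distance between each of ice1, ice2, ice3, ice4, ice5, ice6, ice7, ice8, ice9, ice10 and jug below 0.058 m and z of ice1 in the frame of jug between 0 and 0.125 m and z of ice2 in the frame of jug between 0 and 0.125 m and z of ice3 in the frame of jug between 0 and 0.125 m and z of ice4 in the frame of jug between 0 and 0.125 m and z of ice5 in the frame of jug between 0 and 0.125 m and z of ice6 in the frame of jug between 0 and 0.125 m and z of ice7 in the frame of jug between 0 and 0.125 m and z of ice8 in the frame of jug between 0 and 0.125 m and z of ice9 in the frame of jug between 0 and 0.125 m and z of ice10 in the frame of jug between 0 and 0.125 m), for 0.3 s.
At the end, for the whole second after the job is handed in: All the ice is inside the jug; the lid sits down on the rim (within 4 mm in height, 9 mm of centre, 3 degrees of level) with its beak within 15 mm of the spout (about 11 degrees); the scoop lies flat on the floor of the draining tray; the jug stands upright (all of step 2 and z of lid in the frame of jug between 0.114 and 0.1215 m and horizontal distance between lid and jug below 0.009 m and angle between lid's own z axis and vertical below 0.06 rad and horizontal distance between lid_beak and jug_spout below 0.015 m and x of scoop in the frame of tray between -0.14 and 0.14 m and y of scoop in the frame of tray between -0.1 and 0.1 m and z of scoop in the frame of tray between 0 and 0.009 m and angle between each of scoop, jug's own z axis and vertical below 0.08 rad); the robot touches nothing.
It fails at once if the fingers touch the ice (contact force between the fingers and ice1 above 0.3 N or contact force between the fingers and ice2 above 0.3 N or contact force between the fingers and ice3 above 0.3 N or contact force between the fingers and ice4 above 0.3 N or contact force between the fingers and ice5 above 0.3 N or contact force between the fingers and ice6 above 0.3 N or contact force between the fingers and ice7 above 0.3 N or contact force between the fingers and ice8 above 0.3 N or contact force between the fingers and ice9 above 0.3 N or contact force between the fingers and ice10 above 0.3 N).
It fails at once if the jug is tipped by more than 17 degrees (angle between jug's own z axis and vertical above 0.3 rad).
It fails at once if a bystander is moved by more than 3 cm (distance of any of liquid_bottle, mug, sponge from where it was at the start of the episode above 0.03 m).
Of ice1, ice2, ice3, ice4, ice5, ice6, ice7, ice8, ice9, ice10 only 7 to 10 are there at a start; the rules pass over those that are not, and their reading is None.
At some moment in a run one of scoop, lid, jug may be knocked a few centimetres aside while the robot is not near it.
It also fails if it takes over 200 s, if anything falls off the work surface, if the arm or the gripper's body presses on something with over 40 N, if the wrist force passes 120 N, or if a joint passes its speed limit or range.

### The arm

A 6-joint arm with a two-finger parallel gripper is mounted at the origin on the work surface. World frame = base frame: x ahead of the robot, y to its left, z up, the work surface at z = 0. Lengths are in m, angles in rad, forces in N, time in s.
With the tool pointing down it reaches from about 0.275 to 0.825 m from the base axis. Payload 4.9 kg.
Tool frame: the origin (TCP) lies on the centre line of the jaws, within the pads' length; the fingertips stand 25 mm ahead of it and the grasp point (between the pads) lies 6 mm ahead of it (manip.tips_ahead is the distance from the TCP to the fingertips, in m); z points along the fingers, y is the line along which they close (so a half turn about z gives the same grasp; the last joint's range is limited). The gripper opens to 85 mm and grips with 20 to 120 N. Pads are 22 mm wide; open, the fingers measure 114 mm over their backs; the gripper's body (76 mm by 85 mm) begins 54 mm behind the grasp point. The pads swing forward as they close: fully open they stand 13 mm farther back than shut.
Start: joints at [-1.371, 0.326, -0.193, 1.052, 0, 1.437], TCP at [0.18, -0.52, 0.256] pointing down, gripper open.
Joint ranges: [-2.65, 2.65], [-0.97, 1.79], [-1.3, 1.35], [-1.93, 2.1], [-1.47, 1.37], [-3.14, 3.14]. Speed limits (rad/s): [2.57, 2.57, 3.14, 3.14, 3.14, 3.14].

### API

Orientations are given as [roll, pitch, yaw] about the fixed x, y, z axes, in that order (R = Rz(yaw) Ry(pitch) Rx(roll)).
In Python, from station import state, optics, order, manip gives the robot as it stands.
- The arm moves only by the tool apply_moves, never from a script. Its arguments are lists of equal length, an entry for each row: "angular": the turn, a rotation vector about the tool's x, y, z as a fraction of full scale, a list of three; "translation": the shift along the tool's x, y, z as a fraction of full scale, a list of three; "grip": the closure, from -1 (fully open) to 1 (shut). In form: {"angular": [[rx, ry, rz], ...], "translation": [[dx, dy, dz], ...], "grip": [grip, ...]}. A call has 1 to 20 rows; each row is the pose to reach, as a shift and turn from the pose commanded when the call began, along the tool's axes at that moment; what a row does not reach only later rows make up. Full scale, the value 1, is 20 cm for a shift and 30 degrees for a turn. A row lasts 1/10 s, in which the tool goes at most 50 mm and 8.59 degrees, less where a joint would pass 70% of its speed; a pose out of reach is approached as far as the arm can. A call with a number of a shift or a turn outside -1 to 1 is refused whole. A call with a gripper value outside its range is refused whole. The fingers move at their own pace and stop on an object; the grip force is fixed at half the most. Time passes only in rows, so rows that repeat a pose let the fingers close. It gives the time, the measured TCP pose, the force, the opening and the grip force at its end, in the units of the state.
- state(): the state, without advancing time (a new reading comes with each control period).
- optics.capture(name): name is "scene" or "side" or "wrist"; returns the picture (384x512x3 uint8, red, green, blue); there is no depth.
- optics.camera_info(name): a dict with "fx", "fy", "cx", "cy" (pixels), "world_from_camera" (4x4, takes a point from camera to world coordinates). Camera axes: x right, y up, looking along -z (the intrinsics and any distortion apply to the point x, -y, -z); pixel columns grow to the right and rows downward; lengths in m; the calibration is good to about 2 mm. A picture is of the moment at which its call begins: read the wrist's pose just before it. camera_info takes no time and is no camera call; for the wrist camera it gives the pose at the moment of the call.
- order.hand_in(): hands the job in; it is judged then, once.
The state is a dict: "time": time; "joint_pos": joint angles; "qvel": joint speeds; "joint_efforts": joint torques, N m; "ee_pos": TCP position; "orientation": TCP orientation; "contact_force": force on the tool from outside, world axes, zero at the start; "wrist_torque": the same for the moment, N m; "finger_gap": opening from 0.0 (shut) to 1.0 (fully open); "grip_force": force on a finger pad.
Only numpy, scipy, OpenCV 4.12 (cv2) and the standard library are available. Lean on these libraries where they do the work, as an engineer would, in place of code of your own. Each camera call takes 0.05 s, during which the arm holds its last target. There are 200 camera calls.

## Working session

There is one attempt and no reset: what is moved stays moved. The work goes in short steps, Python scripts to look and compute and a tool call to move; the robot and the scene stay as the last step left them, time stands still between calls to the robot, and variables do not carry over. Pictures are saved under pics/ and viewed, at most 14 in all, crops included, and the job is handed in when it is done.

Besides the shell and the picture viewer there is one more tool, called after "Emit:" by a JSON object that holds its "api" and its "payload". apply_moves: Moves the arm, as the interface text tells. Shift numbers are shares of 20 cm and turn numbers shares of 30 degrees, none past 1 either way. Its arguments: {"type":"object","properties":{"angular":{"type":"array","items":{"type":"array","items":{"type":"number"}}},"translation":{"type":"array","items":{"type":"array","items":{"type":"number"}}},"grip":{"type":"array","items":{"type":"number"}}},"required":["angular","translation","grip"]}

```bash
ls; mkdir -p pics; python3 - <<'E'
from station import state, optics, manip
import cv2, numpy as np
s=state(); print({k:np.round(v,3).tolist() for k,v in s.items()}); print(manip.tips_ahead)
for n in ("scene","side","wrist"):
    i=optics.camera_info(n); print(n,i["fx"],i["fy"],i["cx"],i["cy"],[k for k in i]); print(np.round(i["world_from_camera"],3))
a=optics.capture("scene");b=optics.capture("side")
cv2.imwrite("pics/scene0.png",a[:,:,::-1]);cv2.imwrite("pics/side0.png",b[:,:,::-1])
E
```

```text
pics
{'time': 0.0, 'joint_pos': [-1.371, 0.327, -0.194, 1.052, -0.0, 1.437], 'qvel': [0.002, 0.0, 0.001, 0.0, -0.001, -0.001], 'joint_efforts': [0.001, -44.34, 26.244, 0.016, -0.0, -0.0], 'ee_pos': [0.18, -0.519, 0.256], 'orientation': [-3.14, -0.0, 0.334], 'contact_force': [-0.664, 0.574, 0.117], 'wrist_torque': [-0.014, -0.015, -0.033], 'grip_force': 0.0, 'finger_gap': 1.0}
0.025
scene 401.083463320833 401.083463320833 258.81883684254814 192.73832832271418 ['fx', 'fy', 'cx', 'cy', 'world_from_camera']
[[ 0.154 -0.809  0.568  1.049]
 [ 0.988  0.121 -0.096 -0.078]
 [ 0.009  0.576  0.818  0.917]
 [ 0.     0.     0.     1.   ]]
side 366.1507216910572 366.1507216910572 249.9363459717121 188.47775896150046 ['fx', 'fy', 'cx', 'cy', 'world_from_camera']
[[-0.862  0.3   -0.409  0.086]
 [-0.507 -0.484  0.713  0.743]
 [ 0.015  0.822  0.569  0.718]
 [ 0.     0.     0.     1.   ]]
wrist 281.26555636243364 281.26555636243364 256.2633768669838 200.32790837270696 ['fx', 'fy', 'cx', 'cy', 'world_from_camera']
[[ 0.328  0.9    0.286  0.253]
 [-0.945  0.313  0.097 -0.493]
 [-0.002 -0.302  0.953  0.374]
 [ 0.     0.     0.     1.   ]]
```

View pics/scene0.png

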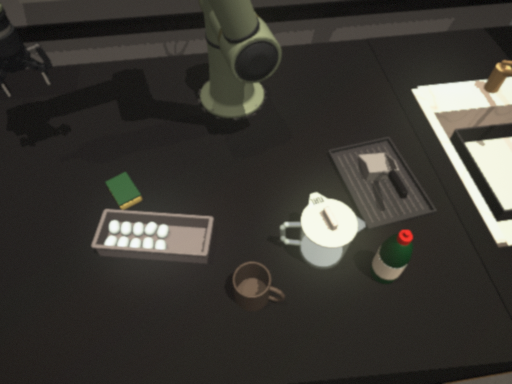

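View pics/side0.png

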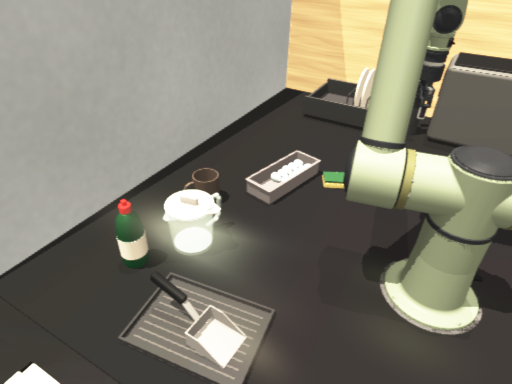

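The scene picture shows the basket at about (155,236) with 10 ice pieces in two rows of five. The lidded jug is at (328,230) with spout right (360,224) and handle left (288,232). The beak points up-left (317,200). The scoop is in the tray at (375,165), with its handle toward (400,185). The side view shows the same layout.

```bash
cat > h.py <<'E'
import numpy as np, cv2
from station import state, optics, manip
from scipy.spatial.transform import Rotation as R
def ray(n,u,v,info=None):
    i=info or optics.camera_info(n); T=np.array(i["world_from_camera"])
    d=T[:3,:3]@np.array([(u-i["cx"])/i["fx"],-(v-i["cy"])/i["fy"],-1.]); return T[:3,3],d
def onz(n,u,v,z,info=None):
    o,d=ray(n,u,v,info); return o+d*(z-o[2])/d[2]
def proj(n,p,info=None):
    i=info or optics.camera_info(n); T=np.array(i["world_from_camera"])
    c=T[:3,:3].T@(np.asarray(p)-T[:3,3]); return np.array([i["cx"]-i["fx"]*c[0]/c[2], i["cy"]+i["fy"]*c[1]/c[2]])
def tri(a,b):
    (o1,d1),(o2,d2)=a,b; A=np.stack([d1,-d2],1); t=np.linalg.lstsq(A,o2-o1,rcond=None)[0]
    p,q=o1+d1*t[0],o2+d2*t[1]; return (p+q)/2,np.linalg.norm(p-q)
def cur():
    s=state(); return np.array(s["ee_pos"]),R.from_euler("xyz",s["orientation"])
def rel(P,Rg,p0=None,R0=None):
    """shift (fractions of .2) and rotvec (fractions of 30deg) in tool axes"""
    if p0 is None: p0,R0=cur()
    t=R0.inv().apply(np.asarray(P)-p0)/.2; w=(R0.inv()*Rg).as_rotvec()/np.radians(30)
    return np.round(t,3).tolist(),np.round(w,3).tolist()
E
python3 - <<'E'
from h import *
a=cv2.imread("pics/scene0.png");b=cv2.imread("pics/side0.png")
up=lambda m,x0,y0,w,h,s:cv2.resize(m[y0:y0+h,x0:x0+w],None,fx=s,fy=s,interpolation=cv2.INTER_CUBIC)
A=up(a,270,130,170,130,4.5); 
A=cv2.convertScaleAbs(A,alpha=1.6,beta=15); cv2.imwrite("pics/c1.png",A)
B=up(a,85,165,190,140,4); cv2.imwrite("pics/c2.png",cv2.convertScaleAbs(B,alpha=1.3,beta=15))
B=up(b,100,190,190,185,3.2); cv2.imwrite("pics/c3.png",cv2.convertScaleAbs(B,alpha=1.4,beta=15))
E
```

```text
(no output)
```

View pics/c1.png

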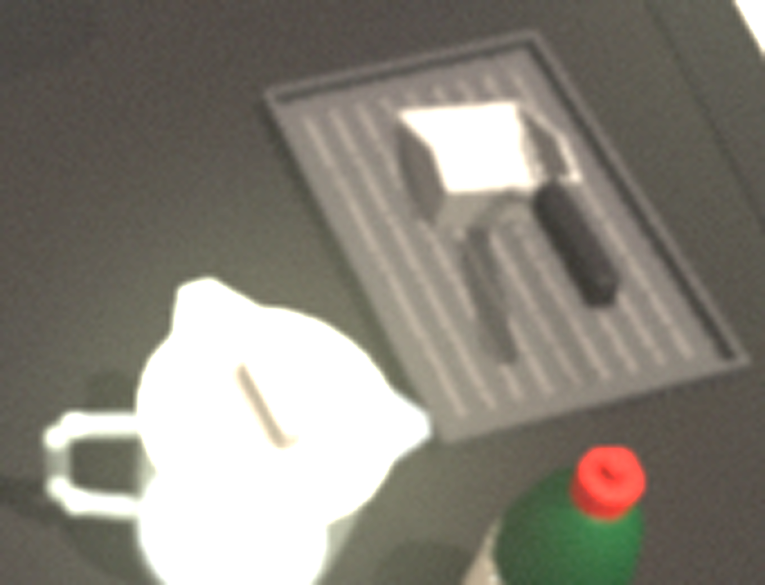

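View pics/c2.png

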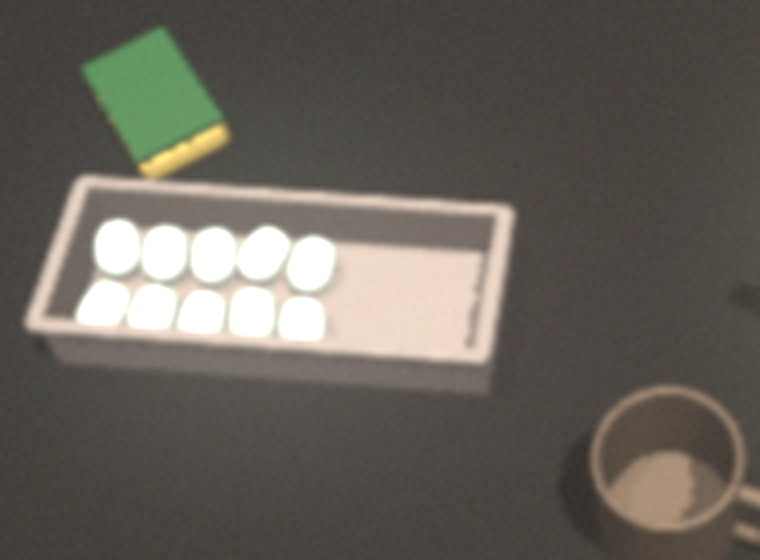

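View pics/c3.png

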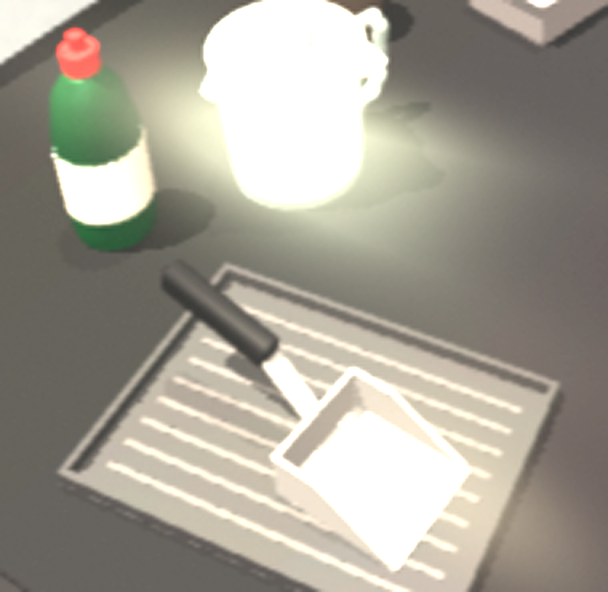

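c1 shows: lid flange centre about (329,222), beak tip (315,193), bar (324,212)–(333,228), spout tip (365,224), and scoop handle from (391,172) to (404,195). c2 shows the basket rim corners (105,209), (212,217), (207,255), (93,247), with all ice in two rows at the −y end. c3 shows the scoop handle from (184,299) to (155,276) in the side view.

```bash
python3 - <<'E'
from h import *
f=lambda *a:np.round(a,4).tolist()
print("basket",[f(*onz("scene",u,v,.054)[:2]) for u,v in [(105,209.5),(212.5,216.7),(207.5,255),(93,247.5)]])
print("spout",f(*onz("scene",365.5,224.4,.13)),"beak",f(*onz("scene",315.5,192.5,.133)))
a=onz("scene",324,212.2,.162);b=onz("scene",333.3,227.8,.162);print("bar",f(*a),f(*b),np.linalg.norm(a-b))
for n,p,q in [("near",(391.1,172.2),(183.75,299.4)),("far",(404.4,195.6),(154.7,275.9))]:
    p,e=tri(ray("scene",*p),ray("side",*q)); print(n,f(*p),e)
print("nose",[f(*onz("scene",u,v,.006)[:2]) for u,v in [(358.9,154),(384.9,152.9)]])
print("floorback",[f(*onz("scene",u,v,.006)[:2]) for u,v in [(369.3,172.9),(387.8,171.6)]])
print("tray",[f(*onz("scene",270+u/4.5,130+v/4.5,.016)[:2]) for u,v in [(265,95),(535,35),(748,360),(443,440)]])
img=cv2.imread("pics/scene0.png"); g=img.min(2)
m=(g>200).astype(np.uint8); m[:, :270]=0; m[:,380:]=0; m[:185]=0; m[275:]=0
cv2.imwrite("pics/m.png",m*255)
for v in range(188,262,6): 
    x=np.flatnonzero(m[v]); print(v,(x.min(),x.max(),len(x)) if len(x) else None, g[v,300:360:6].tolist())
b=onz("scene",256,285,.0);print("mug approx",f(*b)); 
print("sponge",[f(*onz("scene",85+u/4,165+v/4,.031)[:2]) for u,v in [(82,68),(162,28),(230,128)]])
print("bottle cap",f(*onz("scene",405,237,.19)))
E
```

```text
basket [[0.4435, -0.373], [0.5055, -0.1045], [0.61, -0.1255], [0.5494, -0.3944]]
spout [0.6255, 0.2406, 0.13] beak [0.5238, 0.1477, 0.133]
bar [0.5985, 0.1455, 0.162] [0.6406, 0.1557, 0.162] 0.04327128860579757
near [0.4542, 0.3761, 0.0816] 0.0013244219360274087
far [0.5406, 0.3719, 0.0991] 0.007441896220526014
nose [[0.3204, 0.3458], [0.3276, 0.4245]]
floorback [[0.3941, 0.3544], [0.3974, 0.4091]]
tray [[0.3045, 0.2561], [0.279, 0.4513], [0.5492, 0.4885], [0.5751, 0.2913]]
188 None [47, 48, 48, 48, 50, 50, 50, 50, 67, 83]
194 (np.int64(311), np.int64(319), 9) [47, 49, 220, 221, 55, 52, 53, 53, 46, 76]
200 (np.int64(310), np.int64(335), 13) [48, 53, 188, 189, 221, 232, 184, 58, 54, 67]
206 (np.int64(308), np.int64(346), 39) [53, 141, 240, 234, 233, 234, 235, 235, 137, 47]
212 (np.int64(303), np.int64(352), 43) [56, 235, 235, 230, 108, 232, 235, 234, 235, 107]
218 (np.int64(302), np.int64(355), 46) [114, 236, 236, 235, 134, 214, 234, 234, 235, 233]
224 (np.int64(285), np.int64(357), 51) [162, 236, 236, 236, 229, 99, 220, 235, 235, 235]
230 (np.int64(304), np.int64(356), 49) [65, 236, 236, 236, 236, 213, 223, 235, 235, 235]
236 (np.int64(308), np.int64(353), 46) [72, 166, 236, 236, 236, 235, 236, 236, 235, 161]
242 (np.int64(316), np.int64(347), 32) [148, 170, 162, 235, 236, 237, 237, 235, 187, 54]
248 None [98, 169, 168, 173, 171, 170, 173, 138, 61, 54]
254 None [55, 169, 169, 173, 175, 177, 178, 110, 54, 47]
260 None [42, 93, 168, 173, 174, 177, 171, 55, 52, 45]
mug approx [0.6795, -0.0196, 0.0]
sponge [[0.3361, -0.3852], [0.3087, -0.3324], [0.4016, -0.2846]]
bottle cap [0.6991, 0.288, 0.19]
```

```bash
cat >> h.py <<'E'
from scipy.optimize import least_squares
def circ(P,r0=None):
    P=np.asarray(P)[:,:2]; c0=P.mean(0)
    f=lambda q:np.hypot(*(P-q[:2]).T)-(r0 if r0 else q[2])
    s=least_squares(f,[*c0,.06],loss="soft_l1",f_scale=.001); return s.x,np.abs(s.fun).mean()
E
python3 - <<'E'
from h import *
img=cv2.imread("pics/scene0.png"); g=img.min(2)
m=cv2.inRange(g,200,255); m[:,:296]=0; m[:,375:]=0; m[:185]=0; m[275:]=0
c=max(cv2.findContours(m,0,1)[0],key=cv2.contourArea)[:,0]
P=np.array([onz("scene",u+0.,v+0.,.134) for u,v in c])
q,e=circ(P); 
for k in range(6):
    r=np.hypot(*(P[:,:2]-q[:2]).T); Q=P[np.abs(r-.0645)<.005]; q,e=circ(Q)
print("lid",q,e,len(Q),len(P))
r=np.hypot(*(P[:,:2]-q[:2]).T); an=np.degrees(np.arctan2(*(P[:,:2]-q[:2]).T[::-1]))
o=np.argsort(an)
print([(int(an[i]),round(r[i]*1e3)) for i in o][::3])
print(proj("scene",[q[0],q[1],.162]))
E
```

```text
lid [0.60806031 0.15840083 0.06254112] 0.0009903771385952516 144 183
[(-179, 72), (-177, 55), (-175, 79), (-174, 82), (-172, 56), (-170, 56), (-167, 82), (-165, 83), (-164, 84), (-161, 54), (-160, 74), (-158, 75), (-155, 67), (-154, 61), (-149, 65), (-142, 61), (-131, 62), (-122, 63), (-114, 62), (-107, 61), (-99, 63), (-92, 62), (-85, 61), (-77, 62), (-69, 62), (-61, 63), (-53, 63), (-45, 63), (-38, 63), (-32, 63), (-26, 63), (-20, 63), (-14, 62), (-8, 62), (-2, 63), (3, 64), (10, 63), (18, 61), (24, 63), (32, 63), (41, 62), (50, 62), (58, 63), (66, 64), (73, 64), (80, 64), (87, 63), (95, 62), (103, 63), (112, 61), (118, 61), (128, 62), (135, 63), (142, 61), (149, 61), (156, 62), (162, 63), (169, 62), (175, 68), (177, 68), (178, 71)]
[330.70557198 215.06076658]
```

```bash
cat >> h.py <<'E'
def down(yaw_deg,nose=0.):
    """tool down, tool x at yaw (scoop x if held), nose-down pitch deg"""
    y=np.radians(yaw_deg)
    return R.from_euler("z",y)*R.from_euler("y",np.radians(nose))*R.from_euler("x",np.pi)
def plan(wps,p0=None,R0=None,dec=2):
    """wps: (P,R) chain -> prints calls (translation, angular)"""
    if p0 is None: p0,R0=cur()
    p0=np.array(p0,float)
    for P,Rg in wps:
        P=np.array(P,float); w=(R0.inv()*Rg).as_rotvec(); ps,Rs=p0,R0
        k=int(max(np.ceil(np.linalg.norm(P-p0)/.2-1e-6),np.ceil(np.linalg.norm(w)/np.radians(30)-1e-6),1))
        for i in range(1,k+1):
            Pi=ps+(P-ps)*i/k; Ri=Rs*R.from_rotvec(w*i/k)
            t=np.round(R0.inv().apply(Pi-p0)/.2,dec); a=np.round((R0.inv()*Ri).as_rotvec()/np.radians(30),dec)
            print("T",t.tolist(),"A",a.tolist()," rows>=",int(np.ceil(max(np.linalg.norm(t)*4,np.linalg.norm(a)*3.5))))
            p0=p0+R0.apply(t*.2); R0=R0*R.from_rotvec(a*np.radians(30))
        print(" ->",np.round(p0,4),np.round(R0.as_euler("xyz",degrees=True),1))
E
python3 - <<'E'
from h import *
plan([([.58,.158,.30],down(-170))])
E
```

```text
T [0.5, -0.42, -0.04] A [0.0, -0.0, -0.95]  rows>= 4
T [0.64, -0.14, -0.03] A [0.0, -0.0, -0.95]  rows>= 4
T [0.63, 0.19, -0.04] A [0.0, -0.0, -0.95]  rows>= 4
T [0.46, 0.47, -0.04] A [0.0, -0.0, -0.95]  rows>= 4
T [0.19, 0.63, -0.03] A [0.0, -0.0, -0.95]  rows>= 4
T [-0.14, 0.64, -0.04] A [0.0, -0.0, -0.95]  rows>= 4
 -> [0.5804 0.1588 0.3005] [ 179.9   -0.  -169.9]
```

Emit:
{"api": "apply_moves", "payload": {"angular": [[0,0,-0.95],[0,0,-0.95],[0,0,-0.95],[0,0,-0.95],[0,0,-0.95]], "translation": [[0.5,-0.42,-0.04],[0.5,-0.42,-0.04],[0.5,-0.42,-0.04],[0.5,-0.42,-0.04],[0.5,-0.42,-0.04]], "grip": [-1,-1,-1,-1,-1]}}

```text
time: 0.6
ee_pos: [0.2476, -0.4067, 0.2643]
orientation: [-3.142, 0.0, 0.833]
contact_force: [-0.2, -1.0, -0.4]
finger_gap: 0.996
grip_force: 0.0
```

Emit:
{"api": "apply_moves", "payload": {"angular": [[0,0,-0.95],[0,0,-0.95],[0,0,-0.95],[0,0,-0.95],[0,0,-0.95]], "translation": [[0.64,-0.14,-0.03],[0.64,-0.14,-0.03],[0.64,-0.14,-0.03],[0.64,-0.14,-0.03],[0.64,-0.14,-0.03]], "grip": [-1,-1,-1,-1,-1]}}

```text
time: 1.1
ee_pos: [0.313, -0.2939, 0.2702]
orientation: [-3.142, 0.0, 1.328]
contact_force: [-0.4, -0.3, -0.3]
finger_gap: 0.999
grip_force: 0.0
```

Emit:
{"api": "apply_moves", "payload": {"angular": [[0,0,-0.95],[0,0,-0.95],[0,0,-0.95],[0,0,-0.95],[0,0,-0.95]], "translation": [[0.63,0.19,-0.04],[0.63,0.19,-0.04],[0.63,0.19,-0.04],[0.63,0.19,-0.04],[0.63,0.19,-0.04]], "grip": [-1,-1,-1,-1,-1]}}

```text
time: 1.6
ee_pos: [0.3802, -0.1811, 0.2781]
orientation: [-3.141, 0.0, 1.825]
contact_force: [-0.6, -0.5, 0.1]
finger_gap: 1.004
grip_force: 0.0
```

Emit:
{"api": "apply_moves", "payload": {"angular": [[0,0,-0.95],[0,0,-0.95],[0,0,-0.95],[0,0,-0.95],[0,0,-0.95]], "translation": [[0.46,0.47,-0.04],[0.46,0.47,-0.04],[0.46,0.47,-0.04],[0.46,0.47,-0.04],[0.46,0.47,-0.04]], "grip": [-1,-1,-1,-1,-1]}}

```text
time: 2.1
ee_pos: [0.4479, -0.0687, 0.2859]
orientation: [-3.141, -0.0, 2.321]
contact_force: [-0.8, -0.2, 0.1]
finger_gap: 1.002
grip_force: 0.0
```

Emit:
{"api": "apply_moves", "payload": {"angular": [[0,0,-0.95],[0,0,-0.95],[0,0,-0.95],[0,0,-0.95],[0,0,-0.95]], "translation": [[0.19,0.63,-0.03],[0.19,0.63,-0.03],[0.19,0.63,-0.03],[0.19,0.63,-0.03],[0.19,0.63,-0.03]], "grip": [-1,-1,-1,-1,-1]}}

```text
time: 2.6
ee_pos: [0.5138, 0.0449, 0.2918]
orientation: [-3.141, -0.001, 2.817]
contact_force: [0.7, -0.9, -0.3]
finger_gap: 1.003
grip_force: 0.0
```

Emit:
{"api": "apply_moves", "payload": {"angular": [[0,0,-0.95],[0,0,-0.95],[0,0,-0.95],[0,0,-0.95],[0,0,-0.95],[0,0,-0.95]], "translation": [[-0.14,0.64,-0.04],[-0.14,0.64,-0.04],[-0.14,0.64,-0.04],[-0.14,0.64,-0.04],[-0.14,0.64,-0.04],[-0.14,0.64,-0.04]], "grip": [-1,-1,-1,-1,-1,-1]}}

```text
time: 3.2
ee_pos: [0.5803, 0.1567, 0.3]
orientation: [-3.141, -0.001, -2.97]
contact_force: [0.5, -0.4, -0.0]
finger_gap: 1.002
grip_force: 0.0
```

```bash
python3 - <<'E'
from h import *
import json
s=state(); print({k:np.round(v,3).tolist() for k,v in s.items()})
i=optics.camera_info("wrist"); a=optics.capture("wrist"); cv2.imwrite("pics/w1.png",a[:,:,::-1])
i={k:(np.array(v).tolist()) for k,v in i.items()}; json.dump(i,open("w1.json","w")); print(np.round(i["world_from_camera"],3))
E
```

```text
{'time': 3.2, 'joint_pos': [0.141, 0.401, 0.03, 1.2, -0.0, -0.031], 'qvel': [-0.001, -0.01, -0.004, -0.0, 0.001, -0.011], 'joint_efforts': [0.448, -49.023, 27.53, -0.026, 0.018, 0.001], 'ee_pos': [0.58, 0.157, 0.3], 'orientation': [-3.141, -0.001, -2.97], 'contact_force': [0.475, -0.373, -0.038], 'wrist_torque': [-0.042, -0.025, 0.055], 'grip_force': 0.0, 'finger_gap': 1.002}
[[-0.171 -0.939 -0.299  0.503]
 [ 0.985 -0.163 -0.052  0.144]
 [ 0.001 -0.304  0.953  0.418]
 [ 0.     0.     0.     1.   ]]
```

View pics/w1.png

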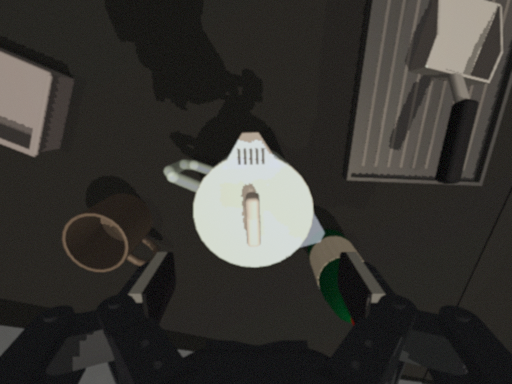

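The wrist view shows the lid disc centred near (253,208), the bar from about (252,197) to (254,245), the beak tip at (251,136), the spout tip at (323,234), and the fingers at the bottom.

```bash
python3 - <<'E'
from h import *
import json
i=json.load(open("w1.json")); Z=lambda u,v,z:onz("wrist",u,v,z,i)
img=cv2.imread("pics/w1.png"); g=img.min(2)
m=cv2.inRange(g,110,255); m[:125]=0;m[275:]=0;m[:,:185]=0;m[:,330:]=0
m=cv2.morphologyEx(m,cv2.MORPH_OPEN,np.ones((5,5)))
c=max(cv2.findContours(m,0,1)[0],key=cv2.contourArea)[:,0]
P=np.array([Z(u,v,.134) for u,v in c]); q,e=circ(P)
for k in range(8):
    r=np.hypot(*(P[:,:2]-q[:2]).T); Q=P[np.abs(r-.0645)<.005]; q,e=circ(Q)
print("lid",q,e,len(Q),len(P))
a,b=Z(252,197,.162),Z(254,245,.162); print("bar",a,b,(a+b)/2,np.degrees(np.arctan2(*(a-b)[1::-1])),np.linalg.norm(a-b))
bk=Z(251.5,133,.135);sp=Z(323,234,.13)
for n,p in (("beak",bk),("spout",sp)): print(n,p,np.degrees(np.arctan2(*(p[:2]-q[:2])[::-1])),np.linalg.norm(p[:2]-q[:2]))
E
```

```text
lid [0.60781367 0.15882926 0.0647829 ] 0.0007009881934570409 279 434
bar [0.58109957 0.15377495 0.162     ] [0.63060941 0.16416566 0.162     ] [0.60585449 0.15897031 0.162     ] -168.1472676880646 0.050588451018947767
beak [0.52457962 0.14336823 0.135     ] -169.47703421377588 0.08465783879582045
spout [0.61994813 0.24041362 0.13      ] 81.54012519731832 0.0824818336542941
```

```bash
python3 - <<'E'
from h import *
plan([([.607,.159,.20],down(-169)),([.607,.159,.163],down(-169)),([.607,.159,.26],down(-169)),([.42,.03,.18],down(-169)),([.42,.03,.048],down(-169))],dec=3)
E
```

```text
T [-0.134, -0.012, 0.501] A [-0.0, -0.001, -0.038]  rows>= 3
 -> [0.607 0.159 0.2  ] [-180.   -0. -169.]
T [0.0, 0.0, 0.185] A [-0.0, -0.0, 0.0]  rows>= 1
 -> [0.607 0.159 0.163] [-180.   -0. -169.]
T [0.0, 0.0, -0.485] A [-0.0, -0.0, 0.0]  rows>= 2
 -> [0.6071 0.159  0.26  ] [-180.   -0. -169.]
T [0.521, -0.227, 0.2] A [-0.0, -0.0, 0.0]  rows>= 3
T [0.52, -0.227, 0.2] A [-0.0, -0.0, 0.0]  rows>= 3
 -> [0.42   0.0301 0.18  ] [-180.   -0. -169.]
T [0.0, -0.0, 0.66] A [-0.0, -0.0, 0.0]  rows>= 3
 -> [0.42   0.0301 0.048 ] [-180.   -0. -169.]
```

Emit:
{"api": "apply_moves", "payload": {"angular": [[0,0,-0.038],[0,0,-0.038],[0,0,-0.038],[0,0,-0.038],[0,0,-0.038],[0,0,-0.038]], "translation": [[-0.134,-0.012,0.25],[-0.134,-0.012,0.5],[-0.134,-0.012,0.5],[-0.134,-0.012,0.6],[-0.134,-0.012,0.685],[-0.134,-0.012,0.685]], "grip": [-1,-1,-1,-1,-1,-1]}}

```text
time: 3.85
ee_pos: [0.606, 0.1598, 0.1628]
orientation: [3.141, -0.003, -2.947]
contact_force: [0.1, -0.8, -0.6]
finger_gap: 1.005
grip_force: 0.0
```

Emit:
{"api": "apply_moves", "payload": {"angular": [[0,0,0],[0,0,0],[0,0,0],[0,0,0],[0,0,0],[0,0,0],[0,0,0],[0,0,0],[0,0,0],[0,0,0]], "translation": [[0,0,0],[0,0,0],[0,0,0],[0,0,0],[0,0,0],[0,0,0],[0,0,0],[0,0,0],[0,0,0],[0,0,0]], "grip": [1,1,1,1,1,1,1,1,1,1]}}

```text
time: 4.85
ee_pos: [0.6077, 0.1608, 0.1641]
orientation: [-3.141, 0.001, -2.945]
contact_force: [-0.8, -0.4, 5.6]
finger_gap: 0.148
grip_force: 59.2
```

Emit:
{"api": "apply_moves", "payload": {"angular": [[0,0,0],[0,0,0],[0,0,0],[0,0,0],[0,0,0]], "translation": [[0,0,-0.1],[0,0,-0.2],[0,0,-0.3],[0,0,-0.4],[0,0,-0.48]], "grip": [1,1,1,1,1]}}

```text
time: 5.35
ee_pos: [0.6071, 0.1608, 0.2598]
orientation: [3.141, -0.0, -2.945]
contact_force: [0.0, -0.0, -0.2]
finger_gap: 0.151
grip_force: 58.5
```

Emit:
{"api": "apply_moves", "payload": {"angular": [[0,0,0],[0,0,0],[0,0,0],[0,0,0],[0,0,0]], "translation": [[0.1,-0.05,0.02],[0.22,-0.1,0.06],[0.34,-0.15,0.11],[0.44,-0.2,0.16],[0.52,-0.23,0.2]], "grip": [1,1,1,1,1]}}

```text
time: 5.85
ee_pos: [0.5125, 0.0946, 0.2182]
orientation: [3.141, -0.002, -2.945]
contact_force: [-0.2, -0.2, -1.2]
finger_gap: 0.152
grip_force: 58.6
```

Emit:
{"api": "apply_moves", "payload": {"angular": [[0,0,0],[0,0,0],[0,0,0],[0,0,0],[0,0,0]], "translation": [[0.1,-0.05,0.02],[0.22,-0.1,0.06],[0.34,-0.15,0.11],[0.44,-0.2,0.16],[0.52,-0.23,0.2]], "grip": [1,1,1,1,1]}}

```text
time: 6.35
ee_pos: [0.4195, 0.0294, 0.1784]
orientation: [3.141, -0.002, -2.945]
contact_force: [0.2, -1.4, -0.9]
finger_gap: 0.152
grip_force: 58.6
```

Emit:
{"api": "apply_moves", "payload": {"angular": [[0,0,0],[0,0,0],[0,0,0],[0,0,0],[0,0,0],[0,0,0],[0,0,0]], "translation": [[0,0,0.15],[0,0,0.3],[0,0,0.42],[0,0,0.54],[0,0,0.6],[0,0,0.63],[0,0,0.645]], "grip": [1,1,1,1,1,1,1]}}

```text
time: 7.05
ee_pos: [0.4209, 0.0299, 0.0498]
orientation: [3.141, -0.001, -2.945]
contact_force: [-0.1, 0.5, 0.0]
finger_gap: 0.15
grip_force: 58.6
```

```bash
python3 - <<'E'
from h import *
s=state(); print({k:np.round(v,3).tolist() for k,v in s.items()})
a=optics.capture("scene");b=optics.capture("side")
cv2.imwrite("pics/sd1.png",np.hstack([a[120:320,200:460],b[120:320,100:360]])[:,:,::-1])
E
```

```text
{'time': 7.05, 'joint_pos': [-0.104, 0.377, -0.772, 0.424, 0.0, -0.301], 'qvel': [0.0, 0.041, -0.012, -0.075, -0.001, -0.002], 'joint_efforts': [-0.04, -36.442, 15.681, 0.013, -0.001, 0.0], 'ee_pos': [0.421, 0.03, 0.05], 'orientation': [3.141, -0.001, -2.945], 'contact_force': [-0.086, 0.485, 0.005], 'wrist_torque': [-0.013, -0.001, 0.0], 'grip_force': 58.632, 'finger_gap': 0.15}
```

View pics/sd1.png

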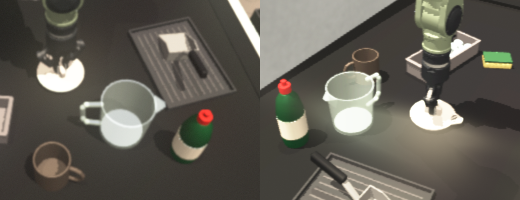

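The lid hangs just above the worktop left of the jug (scene crop (60,73)). The jug is open and upright, and the scoop lies undisturbed in the tray.

Emit:
{"api": "apply_moves", "payload": {"angular": [[0,0,0],[0,0,0],[0,0,0],[0,0,0],[0,0,0],[0,0,0],[0,0,0]], "translation": [[0,0,0.01],[0,0,0.02],[0,0,0.025],[0,0,0.025],[0,0,0.025],[0,0,0.02],[0,0,0.02]], "grip": [1,1,1,1,-1,-1,-1]}}

```text
time: 7.85
ee_pos: [0.4214, 0.0299, 0.0464]
orientation: [-3.142, 0.0, -2.945]
contact_force: [0.8, -0.3, 0.3]
finger_gap: 0.654
grip_force: 0.0
```

Emit:
{"api": "apply_moves", "payload": {"angular": [[0,0,0],[0,0,0],[0,0,0],[0,0,0],[0,0,0],[0,0,0],[0,0,0]], "translation": [[0,0,0],[0,0,0],[0,0,-0.2],[0,0,-0.4],[0,0,-0.6],[0,0,-0.8],[0,0,-0.9]], "grip": [-1,-1,-1,-1,-1,-1,-1]}}

```text
time: 8.55
ee_pos: [0.4225, 0.0298, 0.2296]
orientation: [-3.14, 0.004, -2.945]
contact_force: [0.7, 0.1, -0.0]
finger_gap: 1.005
grip_force: 0.0
```

```bash
python3 - <<'E'
from h import *
plan([([.40,.12,.26],down(-180)),([.42,.36,.30],down(177))])
E
```

```text
T [0.02, 0.46, -0.15] A [-0.0, 0.01, 0.38]  rows>= 2
 -> [0.4005 0.1192 0.2594] [-179.9   -0.   179.9]
T [-0.05, 0.6, -0.1] A [-0.0, -0.0, 0.05]  rows>= 3
T [-0.03, 0.6, -0.1] A [-0.0, -0.0, 0.05]  rows>= 3
 -> [0.4202 0.359  0.2992] [-179.9   -0.   176.9]
```

Emit:
{"api": "apply_moves", "payload": {"angular": [[0,0,0.38],[0,0,0.38],[0,0,0.38]], "translation": [[0.02,0.46,-0.15],[0.02,0.46,-0.15],[0.02,0.46,-0.15]], "grip": [-1,-1,-1]}}

```text
time: 8.85
ee_pos: [0.3988, 0.1228, 0.258]
orientation: [3.14, 0.002, -3.139]
contact_force: [1.0, 0.2, 0.1]
finger_gap: 0.999
grip_force: 0.0
```

Emit:
{"api": "apply_moves", "payload": {"angular": [[0,0,0.05],[0,0,0.05],[0,0,0.05]], "translation": [[-0.05,0.6,-0.1],[-0.05,0.6,-0.1],[-0.05,0.6,-0.1]], "grip": [-1,-1,-1]}}

```text
time: 9.15
ee_pos: [0.4102, 0.242, 0.2767]
orientation: [3.14, 0.001, 3.116]
contact_force: [0.2, -0.3, -0.2]
finger_gap: 0.995
grip_force: 0.0
```

Emit:
{"api": "apply_moves", "payload": {"angular": [[0,0,0.05],[0,0,0.05],[0,0,0.05],[0,0,0.05],[0,0,0.05]], "translation": [[-0.03,0.6,-0.1],[-0.03,0.6,-0.1],[-0.03,0.6,-0.1],[-0.03,0.6,-0.1],[-0.03,0.6,-0.1]], "grip": [-1,-1,-1,-1,-1]}}

```text
time: 9.65
ee_pos: [0.4189, 0.3585, 0.2954]
orientation: [-3.14, -0.001, 3.088]
contact_force: [-0.6, 0.2, -0.4]
finger_gap: 1.001
grip_force: 0.0
```

```bash
python3 - <<'E'
from h import *
import json
s=state(); print(np.round(s["ee_pos"],4),np.round(s["orientation"],3),np.round(s["joint_pos"],3))
i=optics.camera_info("wrist"); a=optics.capture("wrist"); cv2.imwrite("pics/w2.png",cv2.convertScaleAbs(a[:,:,::-1],alpha=1.5,beta=20))
json.dump({k:(np.array(v).tolist()) for k,v in i.items()},open("w2.json","w"))
E
```

```text
[0.4189 0.3585 0.2954] [-3.140e+00 -1.000e-03  3.088e+00] [ 5.740e-01  3.080e-01 -1.180e-01  1.147e+00 -1.000e-03  6.280e-01]
```

View pics/w2.png

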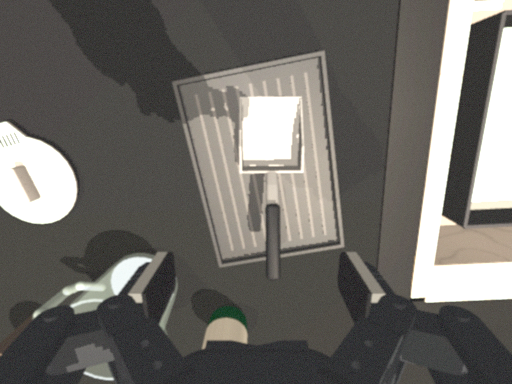

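The scoop's handle runs from (272,206) to (273,278), the nose corners are at (242,97) and (301,97), and the back wall is at row 168.

```bash
python3 - <<'E'
from h import *
import json
i=json.load(open("w2.json")); Z=lambda u,v,z:onz("wrist",u,v,z,i)
a,b=Z(272,206,.087),Z(273,278,.112); print("handle",a,b,(a+b)/2,np.degrees(np.arctan2(*(a-b)[1::-1])),np.linalg.norm(a-b))
n1,n2=Z(242,97,.008),Z(301,97,.008); print("nose",n1,n2,(n1+n2)/2)
h=(a+b)/2; n=(n1+n2)/2; print(np.degrees(np.arctan2(*(n-h)[1::-1])), np.linalg.norm((n-h)[:2]))
yaw=np.arctan2(*(n-h)[1::-1]); d=np.array([np.cos(yaw),np.sin(yaw)]); print("grip from nose",n[:2]-d*.175)
E
```

```text
handle [0.45290739 0.37676312 0.087     ] [0.53818725 0.37353258 0.112     ] [0.49554732 0.37514785 0.0995    ] 177.83057550860684 0.08892744747637962
nose [0.32191656 0.3450915  0.008     ] [0.32621919 0.42492499 0.008     ] [0.32406787 0.38500825 0.008     ]
176.7090075803444 0.17176271322783468
grip from nose [0.49877927 0.37496201]
```

```bash
python3 - <<'E'
from h import *
plan([([.498,.375,.15],down(177)),([.498,.375,.096],down(177))],dec=3)
E
```

```text
T [-0.391, 0.108, 0.727] A [-0.003, -0.002, -0.005]  rows>= 4
 -> [0.4979 0.375  0.15  ] [180.  -0. 177.]
T [-0.0, -0.0, 0.27] A [0.0, -0.0, 0.0]  rows>= 2
 -> [0.4979 0.375  0.096 ] [180.  -0. 177.]
```

Emit:
{"api": "apply_moves", "payload": {"angular": [[0,0,0],[0,0,0],[0,0,0],[0,0,0],[0,0,0],[0,0,0],[0,0,0],[0,0,0]], "translation": [[-0.391,0.108,0.2],[-0.391,0.108,0.45],[-0.391,0.108,0.65],[-0.391,0.108,0.73],[-0.391,0.108,0.83],[-0.391,0.108,0.93],[-0.391,0.108,0.997],[-0.391,0.108,0.997]], "grip": [-1,-1,-1,-1,-1,-1,-1,-1]}}

```text
time: 10.5
ee_pos: [0.4972, 0.3743, 0.095]
orientation: [-3.139, -0.003, 3.085]
contact_force: [0.7, -0.4, -0.7]
finger_gap: 1.0
grip_force: 0.0
```

Emit:
{"api": "apply_moves", "payload": {"angular": [[0,0,0],[0,0,0],[0,0,0],[0,0,0],[0,0,0],[0,0,0],[0,0,0],[0,0,0],[0,0,0],[0,0,0]], "translation": [[0,0,0],[0,0,0],[0,0,0],[0,0,0],[0,0,0],[0,0,0],[0,0,0],[0,0,0],[0,0,0],[0,0,0]], "grip": [1,1,1,1,1,1,1,1,1,1]}}

```text
time: 11.5
ee_pos: [0.4988, 0.3766, 0.0973]
orientation: [3.141, 0.001, 3.087]
contact_force: [0.6, 0.7, 5.0]
finger_gap: 0.202
grip_force: 61.3
```

Emit:
{"api": "apply_moves", "payload": {"angular": [[0,0,0],[0,0,0],[0,0,0],[0,0,0],[0,0,0],[0,0,0],[0,0,0],[0,0,0]], "translation": [[0,0,-0.02],[0,0,-0.05],[0,0,-0.1],[0,0,-0.2],[0,0,-0.35],[0,0,-0.5],[0,0,-0.6],[0,0,-0.6]], "grip": [1,1,1,1,1,1,1,1]}}

```text
time: 12.3
ee_pos: [0.5, 0.3774, 0.2208]
orientation: [3.138, 0.005, 3.087]
contact_force: [1.0, -0.2, -0.9]
finger_gap: 0.201
grip_force: 60.7
```

```bash
python3 - <<'E'
from h import *
s=state(); print({k:np.round(v,3).tolist() for k,v in s.items()})
a=optics.capture("scene");b=optics.capture("side")
up=lambda m,x0,y0,w,h,s:cv2.resize(m[y0:y0+h,x0:x0+w],None,fx=s,fy=s,interpolation=cv2.INTER_CUBIC)
cv2.imwrite("pics/sd2.png",cv2.convertScaleAbs(np.hstack([up(a,270,100,170,190,2.3),up(b,100,190,170,190,2.3)])[:,:,::-1],alpha=1.4,beta=15))
cv2.imwrite("pics/sceneA.png",a[:,:,::-1])
E
```

```text
{'time': 12.3, 'joint_pos': [0.529, 0.486, -0.04, 1.038, -0.0, 0.583], 'qvel': [-0.0, 0.039, -0.064, -0.056, -0.0, 0.001], 'joint_efforts': [0.06, -52.898, 26.212, 0.88, 0.055, -0.004], 'ee_pos': [0.5, 0.377, 0.221], 'orientation': [3.138, 0.005, 3.087], 'contact_force': [0.992, -0.154, -0.942], 'wrist_torque': [0.001, -0.169, -0.007], 'grip_force': 60.684, 'finger_gap': 0.201}
```

View pics/sd2.png

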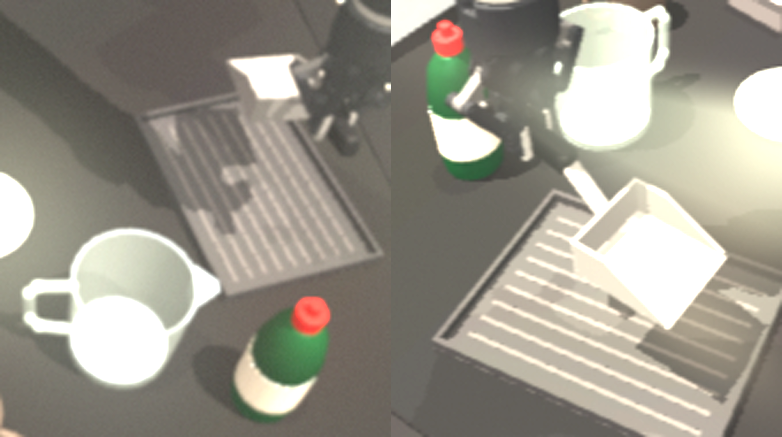

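The scoop is held and looks level. The nose corners are at scene (369.6,127)/(398.7,124.3) and side (246,301)/(220.4,332.2). The jug mouth is at about scene (327,222).

```bash
python3 - <<'E'
from h import *
A,e1=tri(ray("scene",398.7,124.3),ray("side",220.4,332.2)); B,e2=tri(ray("scene",369.6,127),ray("side",246.1,300.9))
print(A,e1,B,e2); p,Rc=cur(); 
# expected nose
for y in (.042,-.042):
    off=np.array([.175,-y,.0925]) # tool frame: x fwd, y=-scoop y, z=-scoop z (down)
    print(p+Rc.apply(off))
# jug mouth in scene: contour of bright rim
img=cv2.imread("pics/sceneA.png"); g=img.min(2)
print([onz("scene",270+u/2.3,100+v/2.3,.13)[:2].round(4).tolist() for u,v in [(70,290),(192,290),(128,230),(218,288)]])
E
```

```text
[0.32719138 0.42744688 0.1273217 ] 0.0067761596453561656 [0.32360097 0.34489045 0.12650566] 0.008669034494755423
[0.32127528 0.34394473 0.12429823]
[0.32586891 0.42781904 0.12430887]
[[0.6078, 0.0928], [0.6258, 0.2122], [0.5466, 0.1673], [0.6274, 0.2384]]
```

```bash
python3 - <<'E'
from h import *
g=cv2.cvtColor(cv2.imread("pics/scene0.png"),cv2.COLOR_BGR2GRAY).astype(np.float32)
c=np.array([.527,-.249]); yaw=np.radians(-103.); 
for it in range(3):
    ax=np.array([np.cos(yaw),np.sin(yaw)]); ay=np.array([-ax[1],ax[0]])
    off=np.arange(-8,8.1,.5)*1e-3; res={}
    for nm,base,dr,tn,rng in [("+x",ax*.133,ax,ay,np.linspace(-.035,.035,8)),("-x",-ax*.133,-ax,ay,np.linspace(-.035,.035,8)),("+y",ay*.049,ay,ax,np.linspace(-.11,.11,12)),("-y",-ay*.049,-ay,ax,np.linspace(-.11,.11,12))]:
        o=[]
        for t in rng:
            uv=np.array([proj("scene",[*(c+base+tn*t+dr*d),.054]) for d in off],np.float32)
            pr=cv2.remap(g,uv[:,0].reshape(1,-1),uv[:,1].reshape(1,-1),cv2.INTER_LINEAR)[0]
            k=int(np.argmax(pr)); w=pr[max(0,k-4):k+5]-pr[max(0,k-4):k+5].min(); o.append((off[max(0,k-4):k+5]*w).sum()/w.sum())
        o=np.array(o)*1e3; res[nm]=o; print(nm,o.round(1),np.median(o).round(2))
    # update
    dx=(np.median(res["+x"])-np.median(res["-x"]))/2e3; dy=(np.median(res["+y"])-np.median(res["-y"]))/2e3
    rng=np.linspace(-.11,.11,12); s=(np.polyfit(rng,res["+y"],1)[0]-np.polyfit(rng,res["-y"],1)[0])/2e3
    c=c+ax*dx+ay*dy; yaw+=s; print(c,np.degrees(yaw))
print("ends",c+ax*.131,c-ax*.131)
# ice blobs
m=cv2.inRange(cv2.imread("pics/scene0.png").min(2),185,255); m[:,:95]=0;m[:,180:]=0;m[:205]=0;m[260:]=0
for k in cv2.findContours(m,0,1)[0]:
    if cv2.contourArea(k)>15:
        u,v=k[:,0].mean(0); p=onz("scene",u,v,.02)[:2]-c; print(np.round([p@ax,p@ay],3),cv2.contourArea(k))
E
```

```text
+x [5.6 5.6 5.7 5.5 5.9 5.7 5.6 5.5] 5.61
-x [-0.7 -0.7 -0.9 -1.1 -1.5 -1.1 -1.1 -0.9] -0.99
+y [ 0.5 -7.5  1.  -7.2 -7.5 -7.4 -7.5 -7.3 -7.5 -7.4 -7.4 -7.5] -7.44
-y [2.  2.9 2.  3.2 3.1 3.3 3.5 2.9 3.5 2.9 3.6 2.9] 3.0
[ 0.52117205 -0.25103783] -103.85149406597708
+x [2.7 2.6 2.4 3.  2.5 2.2 2.  1.5] 2.48
-x [2.  2.5 2.  2.  2.5 2.7 3.  2.8] 2.52
+y [ 3.4 -6.5 -2.2 -7.5 -4.5 -6.9 -6.  -4.  -2.7 -7.1 -7.7 -2.1] -5.22
-y [-1.6 -0.9 -2.4 -1.3 -1.5 -2.1 -2.  -2.7 -2.8 -3.6 -2.9 -4.1] -2.27
[ 0.51974445 -0.2506627 ] -103.91819553913277
+x [3.  2.7 2.6 2.4 3.  2.5 2.1 1.8] 2.56Traceback (most recent call last):
  File "<stdin>", line 10, in <module>
  File "h.py", line 10, in proj
    i=info or optics.camera_info(n); T=np.array(i["world_from_camera"])
              ~~~~~~~~~~~~~~~~~~^^^
ValueError: time passes only in moves, steps and waits
```

```bash
sed -i 's/^def ray/import functools\n_C={}\ndef cam(n):\n    if n=="wrist": return optics.camera_info(n)\n    if n not in _C: _C[n]=optics.camera_info(n)\n    return _C[n]\ndef ray/; s/info or optics.camera_info(n)/info or cam(n)/' h.py
python3 - <<'E'
from h import *
g=cv2.cvtColor(cv2.imread("pics/scene0.png"),cv2.COLOR_BGR2GRAY).astype(np.float32)
c=np.array([.525,-.2505]); yaw=np.radians(-103.); 
ax=np.array([np.cos(yaw),np.sin(yaw)]); ay=np.array([-ax[1],ax[0]])
off=np.arange(-10,10.1,.5)*1e-3
for nm,base,dr,tn,rng in [("+x",ax*.133,ax,ay,np.linspace(-.035,.035,6)),("-x",-ax*.133,-ax,ay,np.linspace(-.035,.035,6)),("+y",ay*.049,ay,ax,np.linspace(-.12,-.05,6)),("-y",-ay*.049,-ay,ax,np.linspace(-.12,.12,7))]:
  for t in rng:
    uv=np.array([proj("scene",[*(c+base+tn*t+dr*d),.054]) for d in off],np.float32)
    pr=cv2.remap(g,uv[:,0].reshape(1,-1),uv[:,1].reshape(1,-1),cv2.INTER_LINEAR)[0]
    print(nm,round(t,3),pr[::2].astype(int).tolist())
m=cv2.inRange(cv2.imread("pics/scene0.png").min(2),185,255); m[:,:95]=0;m[:,180:]=0;m[:205]=0;m[260:]=0
for k in cv2.findContours(m,0,1)[0]:
    if cv2.contourArea(k)>15:
        u,v=k[:,0].mean(0); p=onz("scene",u,v,.02)[:2]-c; print(np.round([p@ax,p@ay],3),cv2.contourArea(k))
E
```

```text
+x -0.035 [70, 70, 70, 70, 71, 75, 81, 88, 100, 114, 125, 136, 145, 148, 149, 149, 141, 133, 118, 100, 81]
+x -0.021 [69, 69, 69, 69, 72, 76, 82, 92, 101, 115, 128, 138, 144, 150, 148, 146, 140, 129, 118, 101, 83]
+x -0.007 [69, 68, 68, 69, 70, 74, 79, 88, 100, 111, 123, 135, 142, 147, 150, 146, 141, 131, 117, 101, 84]
+x 0.007 [69, 69, 69, 69, 70, 72, 78, 83, 96, 109, 122, 134, 146, 149, 150, 149, 142, 134, 119, 101, 84]
+x 0.021 [69, 69, 68, 68, 70, 71, 77, 86, 95, 109, 122, 133, 142, 149, 148, 148, 140, 131, 119, 101, 82]
+x 0.035 [68, 68, 68, 69, 70, 73, 75, 85, 95, 108, 122, 136, 142, 149, 150, 147, 144, 131, 118, 102, 84]
-x -0.035 [73, 73, 76, 79, 88, 102, 115, 127, 138, 145, 150, 154, 151, 148, 140, 127, 113, 95, 78, 65, 57]
-x -0.021 [81, 80, 80, 80, 94, 107, 119, 131, 143, 147, 152, 153, 152, 151, 140, 129, 115, 99, 83, 71, 59]
-x -0.007 [142, 134, 125, 120, 120, 119, 128, 137, 145, 150, 155, 154, 153, 149, 141, 133, 118, 103, 88, 74, 61]
-x 0.007 [133, 124, 116, 116, 118, 122, 132, 141, 147, 152, 155, 155, 154, 149, 143, 133, 118, 103, 88, 72, 61]
-x 0.021 [134, 126, 117, 
[... 1097 characters left out ...]
76, 77, 80, 83, 90, 100, 111, 121, 132, 142, 143, 139, 136, 122, 107, 90, 77, 67, 55, 52]
-y 0.0 [78, 78, 79, 81, 82, 91, 101, 110, 121, 133, 144, 143, 140, 137, 124, 107, 93, 80, 68, 58, 54]
-y 0.04 [78, 78, 79, 80, 82, 90, 98, 107, 118, 129, 140, 140, 139, 138, 123, 110, 95, 84, 71, 61, 57]
-y 0.08 [75, 75, 77, 79, 81, 89, 97, 105, 115, 126, 136, 136, 136, 135, 122, 110, 97, 84, 73, 61, 60]
-y 0.12 [73, 73, 75, 77, 80, 88, 95, 104, 116, 126, 135, 137, 138, 136, 125, 113, 102, 87, 73, 60, 55]
[-0.012  0.019] 73.0
[0.051 0.019] 73.0
[0.02  0.016] 87.0
[0.083 0.017] 78.0
[0.113 0.018] 79.0
[-0.01  -0.022] 87.5
[ 0.023 -0.027] 88.5
[ 0.055 -0.024] 88.0
[ 0.086 -0.023] 86.0
[ 0.117 -0.025] 82.5
```

```bash
cat >> h.py <<'E'
BC=np.array([.5252,-.2519]); BY=-103.1
NX,NZ=.175,.0925   # nose in tool frame (x fwd, z down)
def scoop(nose_xyz,yaw,th):
    """TCP pose for the scoop nose at nose_xyz, yaw deg, nose-down th deg"""
    Rg=down(yaw,th); return np.asarray(nose_xyz)-Rg.apply([NX,0,NZ]),Rg
def bas(n,z,th,lat=0.):
    y=np.radians(BY); ax=np.array([np.cos(y),np.sin(y)]); ay=np.array([-ax[1],ax[0]])
    return scoop([*(BC+ax*n+ay*lat),z],BY,th)
def nose():
    p,Rc=cur(); q=p+Rc.apply([NX,0,NZ]); y=np.radians(BY); ax=np.array([np.cos(y),np.sin(y)]); d=q[:2]-BC
    return np.round([d@ax,d@np.array([-ax[1],ax[0]]),q[2]],4),np.round(q,4)
E
python3 - <<'E'
from h import *
print("mug",onz("scene",252,279.5,.09), onz("scene",85+742/4,165+450/4,.09))
h=bas(-.036,.13,20)
plan([([.52,.33,.32],down(195)),([.575,.08,.34],down(235)),(h[0]+[0,0,.06],down(BY,10)),h])
E
```

```text
mug [ 0.70191952 -0.03216781  0.09      ] [0.7033951  0.00867012 0.09      ]
T [-0.12, -0.23, -0.52] A [0.0, 0.0, -0.6]  rows>= 3
 -> [0.5197 0.329  0.3209] [ 180.     0.  -165.1]
T [0.03, -0.64, -0.05] A [-0.0, 0.0, -0.67]  rows>= 3
T [0.24, -0.59, -0.05] A [-0.0, 0.0, -0.67]  rows>= 3
 -> [0.575  0.0796 0.3409] [-180.     0.  -124.9]
T [0.72, -0.43, 0.02] A [-0.06, -0.33, -0.73]  rows>= 4
 -> [ 0.5631 -0.0877  0.3368] [-179.9   10.  -103. ]
T [0.05, -0.0, 0.3] A [-0.0, -0.33, 0.0]  rows>= 2
 -> [ 0.5633 -0.0872  0.276 ] [-179.9   19.9 -102.9]
```

Emit:
{"api": "apply_moves", "payload": {"angular": [[0,0,-0.2],[0,0,-0.4],[0,0,-0.6],[0,0,-0.6]], "translation": [[-0.04,-0.07,-0.2],[-0.08,-0.15,-0.4],[-0.12,-0.23,-0.52],[-0.12,-0.23,-0.52]], "grip": [1,1,1,1]}}

```text
time: 12.8
ee_pos: [0.5217, 0.328, 0.3232]
orientation: [-3.142, 0.004, -2.884]
contact_force: [0.6, 0.8, -0.9]
finger_gap: 0.196
grip_force: 60.6
```

Emit:
{"api": "apply_moves", "payload": {"angular": [[0,0,-0.17],[0,0,-0.34],[0,0,-0.5],[0,0,-0.67]], "translation": [[0,-0.16,0],[0.01,-0.32,-0.02],[0.02,-0.48,-0.04],[0.03,-0.64,-0.05]], "grip": [1,1,1,1]}}

```text
time: 13.2
ee_pos: [0.5459, 0.2031, 0.3282]
orientation: [3.14, -0.004, -2.528]
contact_force: [-0.2, -0.2, -0.9]
finger_gap: 0.197
grip_force: 60.5
```

Emit:
{"api": "apply_moves", "payload": {"angular": [[0,0,-0.17],[0,0,-0.34],[0,0,-0.5],[0,0,-0.67]], "translation": [[0.06,-0.15,0],[0.12,-0.3,-0.02],[0.18,-0.45,-0.04],[0.24,-0.59,-0.05]], "grip": [1,1,1,1]}}

```text
time: 13.6
ee_pos: [0.5744, 0.0789, 0.3382]
orientation: [3.138, -0.002, -2.178]
contact_force: [0.3, -0.3, -1.0]
finger_gap: 0.202
grip_force: 60.5
```

Emit:
{"api": "apply_moves", "payload": {"angular": [[-0.01,-0.07,-0.15],[-0.02,-0.14,-0.3],[-0.04,-0.2,-0.45],[-0.05,-0.27,-0.6],[-0.06,-0.33,-0.73]], "translation": [[0.15,-0.09,0],[0.3,-0.18,0.01],[0.44,-0.26,0.01],[0.58,-0.35,0.02],[0.72,-0.43,0.02]], "grip": [1,1,1,1,1]}}

```text
time: 14.1
ee_pos: [0.562, -0.0881, 0.3339]
orientation: [3.14, 0.177, -1.796]
contact_force: [0.8, 0.2, -0.7]
finger_gap: 0.2
grip_force: 60.5
```

Emit:
{"api": "apply_moves", "payload": {"angular": [[0,-0.12,0],[0,-0.23,0],[0,-0.33,0],[0,-0.33,0],[0,-0.33,0]], "translation": [[0.01,0,0.1],[0.03,0,0.2],[0.05,0,0.3],[0.05,0,0.3],[0.05,0,0.3]], "grip": [1,1,1,1,1]}}

```text
time: 14.6
ee_pos: [0.5626, -0.0865, 0.2745]
orientation: [3.139, 0.348, -1.799]
contact_force: [0.1, 0.4, -0.4]
finger_gap: 0.197
grip_force: 60.5
```

```bash
python3 - <<'E'
from h import *
s=state(); print({k:np.round(v,3).tolist() for k,v in s.items()}); print(nose())
a=optics.capture("scene");b=optics.capture("side")
cv2.imwrite("pics/sceneB.png",a[:,:,::-1])
up=lambda m,x0,y0,w,h,s:cv2.resize(m[y0:y0+h,x0:x0+w],None,fx=s,fy=s,interpolation=cv2.INTER_CUBIC)
cv2.imwrite("pics/sd3.png",cv2.convertScaleAbs(np.hstack([up(a,80,140,200,180,2.2),up(b,220,60,160,180,2.2)])[:,:,::-1],alpha=1.3,beta=15))
E
```

```text
{'time': 14.6, 'joint_pos': [-0.449, 0.381, -0.109, 1.162, 0.338, -1.806], 'qvel': [0.015, -0.033, 0.04, 0.004, 0.004, -0.005], 'joint_efforts': [-0.658, -45.744, 25.089, 0.609, 1.037, 0.003], 'ee_pos': [0.563, -0.087, 0.274], 'orientation': [3.139, 0.348, -1.799], 'contact_force': [0.073, 0.417, -0.446], 'wrist_torque': [-0.375, 0.06, -0.002], 'grip_force': 60.546, 'finger_gap': 0.197}
(array([-0.0365, -0.0012,  0.1279]), array([ 0.5323, -0.2161,  0.1279]))
```

View pics/sd3.png

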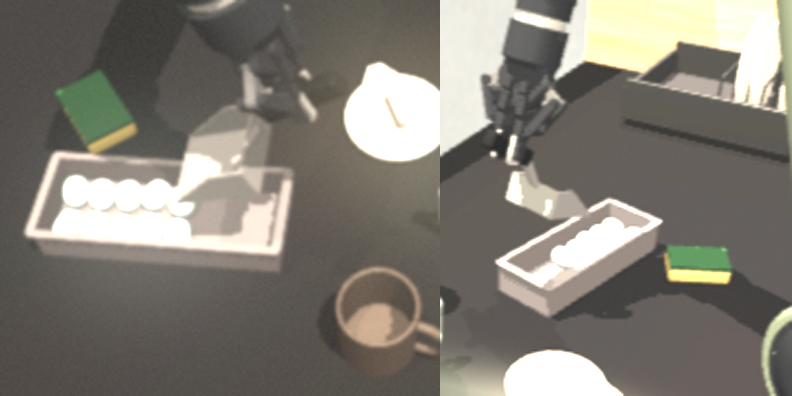

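The scoop hovers over the basket's empty part, with its nose edge near scene (163,205)–(163,233), aligned inside the walls. The ice is undisturbed.

```bash
python3 - <<'E'
from h import *
plan([bas(-.036,.05,20),bas(-.036,.009,20),bas(-.020,.007,12),bas(-.004,.006,4),bas(.036,.005,3),bas(.074,.005,3)],dec=3)
E
```

```text
T [0.14, 0.002, 0.373] A [-0.003, -0.004, 0.006]  rows>= 2
 -> [ 0.5634 -0.0874  0.1968] [ 180.    20.  -103.1]
T [0.07, -0.0, 0.193] A [0.0, -0.0, 0.0]  rows>= 1
 -> [ 0.5634 -0.0874  0.1558] [ 180.    20.  -103.1]
T [0.023, -0.0, 0.108] A [0.0, 0.266, 0.0]  rows>= 1
 -> [ 0.5641 -0.0844  0.1339] [ 180.    12.  -103.1]
T [0.024, -0.0, 0.115] A [0.0, 0.267, 0.0]  rows>= 1
 -> [ 0.5641 -0.0843  0.1104] [ 180.     4.  -103.1]
T [0.192, -0.0, 0.006] A [0.0, 0.033, 0.0]  rows>= 1
 -> [ 0.5555 -0.1215  0.1065] [ 180.     3.  -103.1]
T [0.189, -0.0, -0.01] A [0.0, 0.0, 0.0]  rows>= 1
 -> [ 0.5469 -0.1584  0.1066] [ 180.     3.  -103.1]
```

Emit:
{"api": "apply_moves", "payload": {"angular": [[0,0,0],[0,0,0],[0,0,0],[0,0,0],[0,0,0],[0,0,0],[0,0,0],[0,0,0]], "translation": [[0.05,0.002,0.12],[0.1,0.002,0.25],[0.14,0.002,0.373],[0.16,0.002,0.43],[0.18,0.002,0.49],[0.2,0.002,0.54],[0.21,0.002,0.566],[0.21,0.002,0.566]], "grip": [1,1,1,1,1,1,1,1]}}

```text
time: 15.5
ee_pos: [0.563, -0.088, 0.155]
orientation: [-3.14, 0.347, -1.797]
contact_force: [0.5, -0.1, -1.1]
finger_gap: 0.198
grip_force: 60.6
```

```bash
python3 - <<'E'
from h import *
s=state(); print(np.round(s["contact_force"],2),np.round(s["wrist_torque"],2),nose())
plan([bas(-.020,.006,12),bas(-.004,.006,4),bas(.036,.005,3),bas(.074,.005,3)],dec=3)
E
```

```text
[ 0.5  -0.06 -1.07] [-0.28  0.11  0.05] (array([-0.0352,  0.0001,  0.0085]), array([ 0.5333, -0.2177,  0.0085]))
T [0.02, -0.002, 0.11] A [-0.002, 0.263, 0.004]  rows>= 1
 -> [ 0.5642 -0.0844  0.133 ] [ 180.    12.  -103.1]
T [0.023, 0.0, 0.11] A [0.0, 0.267, 0.0]  rows>= 1
 -> [ 0.5642 -0.0843  0.1105] [ 180.     4.  -103.1]
T [0.192, 0.0, 0.006] A [0.0, 0.033, 0.0]  rows>= 1
 -> [ 0.5556 -0.1216  0.1066] [ 180.     3.  -103.1]
T [0.189, 0.0, -0.01] A [0.0, 0.0, 0.0]  rows>= 1
 -> [ 0.547  -0.1584  0.1066] [ 180.     3.  -103.1]
```

Emit:
{"api": "apply_moves", "payload": {"angular": [[0,0.09,0],[0,0.18,0],[0,0.264,0],[0,0.264,0]], "translation": [[0.007,0,0.036],[0.014,0,0.073],[0.021,0,0.11],[0.021,0,0.11]], "grip": [1,1,1,1]}}

```text
time: 15.9
ee_pos: [0.5641, -0.0835, 0.1335]
orientation: [-3.139, 0.209, -1.795]
contact_force: [-0.3, 0.2, -0.3]
finger_gap: 0.198
grip_force: 60.6
```

Emit:
{"api": "apply_moves", "payload": {"angular": [[0,0.09,0],[0,0.18,0],[0,0.267,0],[0,0.267,0]], "translation": [[0.008,0,0.036],[0.016,0,0.073],[0.023,0,0.11],[0.023,0,0.11]], "grip": [1,1,1,1]}}

```text
time: 16.3
ee_pos: [0.5639, -0.0836, 0.1107]
orientation: [-3.14, 0.071, -1.796]
contact_force: [-0.3, -0.3, -1.2]
finger_gap: 0.197
grip_force: 60.6
```

```bash
python3 - <<'E'
from h import *
s=state(); print(np.round(s["contact_force"],2),np.round(s["wrist_torque"],2),nose())
plan([bas(.036,.005,3),bas(.074,.005,3)],dec=3)
E
```

```text
[-0.32 -0.35 -1.21] [ 0.17 -0.02 -0.01] (array([-0.0046,  0.0002,  0.0061]), array([ 0.5265, -0.2474,  0.0061]))
T [0.195, -0.002, 0.007] A [-0.002, 0.035, 0.006]  rows>= 1
 -> [ 0.5556 -0.1215  0.1065] [-180.     3.  -103.1]
T [0.189, 0.0, -0.01] A [-0.0, -0.0, 0.0]  rows>= 1
 -> [ 0.547  -0.1584  0.1066] [-180.     3.  -103.1]
```

Emit:
{"api": "apply_moves", "payload": {"angular": [[0,0,0],[0,0,0],[0,0,0]], "translation": [[0,0,0.01],[0,0,0.02],[0,0,0.02]], "grip": [1,1,1]}}

```text
time: 16.6
ee_pos: [0.5651, -0.0848, 0.1077]
orientation: [-3.137, 0.07, -1.797]
contact_force: [1.7, 2.1, 3.3]
finger_gap: 0.199
grip_force: 61.0
```

```bash
python3 - <<'E'
from h import *
s=state(); print(np.round(s["contact_force"],2),np.round(s["wrist_torque"],2),nose())
a=optics.capture("scene")
cv2.imwrite("pics/s4.png",cv2.convertScaleAbs(cv2.resize(a[170:290,80:260],None,fx=3.5,fy=3.5,interpolation=cv2.INTER_CUBIC)[:,:,::-1],alpha=1.2,beta=10))
E
```

```text
[1.73 2.1  3.25] [-0.03 -0.08  0.11] (array([-0.0036,  0.0017,  0.0032]), array([ 0.5277, -0.2487,  0.0032]))
```

View pics/s4.png

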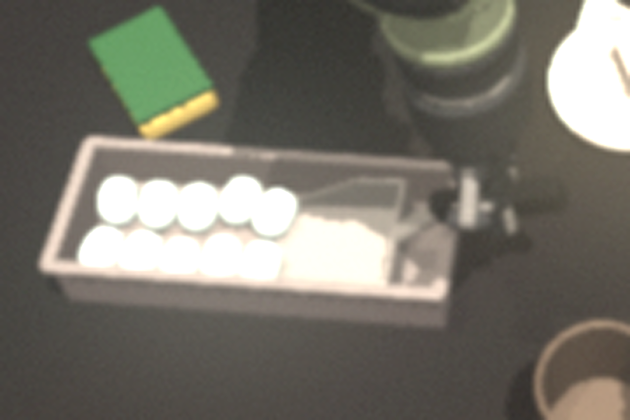

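The scoop is inside the basket between the walls, nose on the floor against the first ice column (scene ≈ (162,232)). All 10 pieces are ahead of it.

Emit:
{"api": "apply_moves", "payload": {"angular": [[0,0,0],[0,0,0],[0,0.03,0],[0,0.03,0],[0,0.03,0],[0,0.03,0],[0,0.03,0],[0,0.03,0]], "translation": [[0.025,0,-0.002],[0.05,0,-0.003],[0.075,0,-0.005],[0.1,0,-0.006],[0.125,0,-0.008],[0.15,0,-0.01],[0.175,0,-0.012],[0.195,0,-0.013]], "grip": [1,1,1,1,1,1,1,1]}}

```text
time: 17.45
ee_pos: [0.5549, -0.1229, 0.1064]
orientation: [-3.14, 0.053, -1.798]
contact_force: [0.6, 0.9, 0.4]
finger_gap: 0.199
grip_force: 60.5
```

```bash
python3 - <<'E'
from h import *
s=state(); print(np.round(s["contact_force"],2),np.round(s["wrist_torque"],2),nose(),np.round(np.degrees(s["orientation"]),1))
plan([bas(.074,.0045,3)],dec=3)
E
```

```text
[0.55 0.91 0.39] [ 0.19  0.02 -0.07] (array([0.0374, 0.0001, 0.0047]), array([ 0.5168, -0.2884,  0.0047])) [-179.9    3.1 -103. ]
T [0.182, -0.001, -0.008] A [-0.003, 0.002, 0.003]  rows>= 1
 -> [ 0.5469 -0.1584  0.1061] [ 180.     3.  -103.1]
```

Emit:
{"api": "apply_moves", "payload": {"angular": [[0,0,0],[0,0,0],[0,0,0],[0,0,0],[0,0,0],[0,0,0],[0,0,0]], "translation": [[0.025,0,0.003],[0.05,0,0.002],[0.075,0,0.001],[0.1,0,0],[0.125,0,-0.002],[0.155,0,-0.003],[0.182,0,-0.005]], "grip": [1,1,1,1,1,1,1]}}

```text
time: 18.15
ee_pos: [0.547, -0.1583, 0.1057]
orientation: [-3.139, 0.054, -1.797]
contact_force: [0.6, 3.2, 1.4]
finger_gap: 0.202
grip_force: 60.7
```

```bash
python3 - <<'E'
from h import *
s=state(); print(np.round(s["contact_force"],2),np.round(s["wrist_torque"],2),nose(),np.round(np.degrees(s["orientation"]),1))
a=optics.capture("scene")
cv2.imwrite("pics/s5.png",cv2.convertScaleAbs(cv2.resize(a[170:290,80:260],None,fx=3.5,fy=3.5,interpolation=cv2.INTER_CUBIC)[:,:,::-1],alpha=.9,beta=0))
E
```

```text
[0.59 3.2  1.37] [ 0.26 -0.05 -0.  ] (array([0.0737, 0.0005, 0.004 ]), array([ 0.509 , -0.3238,  0.004 ])) [-179.9    3.1 -103. ]
```

View pics/s5.png

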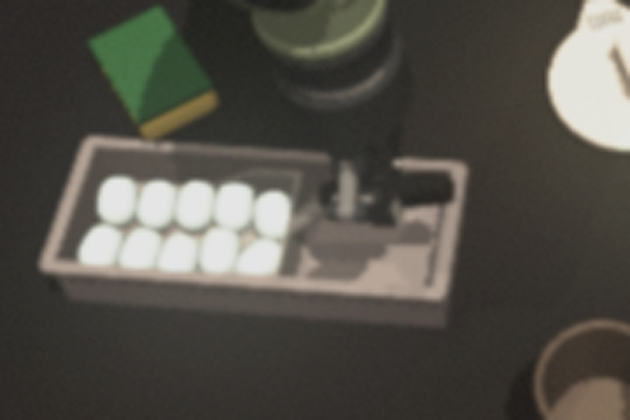

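The scoop now sits under the first three columns, its back wall touching column one (scene ≈ (163,238)). Columns four and five are between the nose and the end wall.

```bash
cat >> h.py <<'E'
def basb(b,z,th):
    "scoop by its back bottom edge (basket x, z)"
    c,s=np.cos(np.radians(th)),np.sin(np.radians(th)); return bas(b+.097*c,z-.097*s,th)
E
python3 - <<'E'
from h import *
plan([basb(-.023,.008,-5),basb(-.026,.026,-14),basb(-.028,.046,-20),basb(-.028,.14,-20),basb(-.028,.23,-20)],dec=3)
E
```

```text
T [-0.064, 0.0, 0.065] A [-0.004, 0.267, 0.002]  rows>= 1
 -> [ 0.5499 -0.1461  0.0934] [-180.    -5.  -103.1]
T [-0.075, 0.0, -0.024] A [-0.0, 0.3, -0.0]  rows>= 2
 -> [ 0.5534 -0.1311  0.0969] [-180.   -14.  -103.1]
T [-0.032, 0.0, -0.056] A [-0.0, 0.2, -0.0]  rows>= 1
 -> [ 0.5554 -0.1224  0.1062] [-180.   -20.  -103.1]
T [0.161, 0.0, -0.442] A [-0.0, 0.0, -0.0]  rows>= 2
 -> [ 0.5554 -0.1224  0.2003] [-180.   -20.  -103.1]
T [0.154, 0.0, -0.423] A [-0.0, 0.0, -0.0]  rows>= 2
 -> [ 0.5554 -0.1225  0.2903] [-180.   -20.  -103.1]
```

Emit:
{"api": "apply_moves", "payload": {"angular": [[0,0.07,0],[0,0.14,0],[0,0.2,0],[0,0.267,0]], "translation": [[-0.016,0,0.014],[-0.032,0,0.03],[-0.048,0,0.047],[-0.064,0,0.063]], "grip": [1,1,1,1]}}

```text
time: 18.6
ee_pos: [0.5494, -0.145, 0.093]
orientation: [-3.141, -0.088, -1.798]
contact_force: [-0.1, -0.5, -2.6]
finger_gap: 0.197
grip_force: 60.2
```

Emit:
{"api": "apply_moves", "payload": {"angular": [[0,0.075,0],[0,0.15,0],[0,0.225,0],[0,0.3,0]], "translation": [[-0.019,0,-0.006],[-0.038,0,-0.012],[-0.056,0,-0.018],[-0.075,0,-0.024]], "grip": [1,1,1,1]}}

```text
time: 19.0
ee_pos: [0.5529, -0.1299, 0.0967]
orientation: [-3.141, -0.245, -1.798]
contact_force: [-0.9, 0.2, -1.9]
finger_gap: 0.2
grip_force: 60.2
```

Emit:
{"api": "apply_moves", "payload": {"angular": [[0,0.07,0],[0,0.14,0],[0,0.2,0],[0,0.2,0]], "translation": [[-0.01,0,-0.02],[-0.02,0,-0.04],[-0.032,0,-0.056],[-0.032,0,-0.056]], "grip": [1,1,1,1]}}

```text
time: 19.4
ee_pos: [0.5553, -0.1203, 0.1059]
orientation: [-3.141, -0.348, -1.796]
contact_force: [-0.9, 0.0, -2.3]
finger_gap: 0.202
grip_force: 60.2
```

Emit:
{"api": "apply_moves", "payload": {"angular": [[0,0,0],[0,0,0],[0,0,0],[0,0,0],[0,0,0],[0,0,0],[0,0,0]], "translation": [[0.025,0,-0.07],[0.06,0,-0.16],[0.1,0,-0.28],[0.16,0,-0.44],[0.22,0,-0.6],[0.27,0,-0.74],[0.315,0,-0.865]], "grip": [1,1,1,1,1,1,1]}}

```text
time: 20.1
ee_pos: [0.5549, -0.1218, 0.292]
orientation: [-3.139, -0.347, -1.799]
contact_force: [1.2, 0.2, -2.4]
finger_gap: 0.2
grip_force: 60.2
```

```bash
python3 - <<'E'
from h import *
s=state(); print(np.round(s["contact_force"],2),np.round(s["wrist_torque"],2),nose(),np.round(np.degrees(s["orientation"]),1),np.round(s["joint_pos"],2))
a=optics.capture("scene"); b=optics.capture("side"); cv2.imwrite("pics/sceneC.png",a[:,:,::-1]);cv2.imwrite("pics/sideC.png",b[:,:,::-1])
y=np.radians(BY); ax=np.array([np.cos(y),np.sin(y)]); ay=np.array([-ax[1],ax[0]])
def blobs(n,a):
    m=cv2.inRange(a.min(2),170,255)
    q=np.array([proj(n,[*(BC+ax*u+ay*v),.03]) for u,v in [(.13,.047),(.13,-.047),(-.13,-.047),(-.13,.047)]],np.int32)
    k=np.zeros_like(m); cv2.fillPoly(k,[q],255); m&=k
    for c in cv2.findContours(m,0,1)[0]:
        if cv2.contourArea(c)>10:
            M=cv2.moments(c);u,v=M["m10"]/M["m00"],M["m01"]/M["m00"]; p=onz(n,u,v,.018)[:2]-BC; print(n,np.round([u,v],1),np.round([p@ax,p@ay],3),cv2.contourArea(c))
blobs("scene",a); blobs("side",b)
E
```

```text
[ 1.21  0.2  -2.42] [ 0.7  -0.23  0.04] (array([ 0.0626, -0.0003,  0.2646]), array([ 0.5107, -0.3128,  0.2646])) [-179.9  -19.9 -103.1] [-0.18  0.37 -0.08  1.14 -0.35 -1.52]
scene [116.6 234.2] [ 0.103 -0.003] 448.0
side [284.8 174.9] [0.019 0.006] 490.5
```

```bash
cat >> h.py <<'E'
def jug(img,n="scene",c0=(.608,.157),info=None,z=.13):
    "outer rim circle from radial brightness drop"
    g=cv2.GaussianBlur(cv2.cvtColor(img,cv2.COLOR_RGB2GRAY),(3,3),0).astype(np.float32); c=np.array(c0)
    rr=np.arange(.050,.0785,.0005)
    for it in range(3):
        P=[]
        for a in np.radians(np.arange(0,360,6)):
            d=np.array([np.cos(a),np.sin(a)])
            uv=np.array([proj(n,[*(c+d*r),z],info) for r in rr],np.float32)
            pr=cv2.remap(g,uv[:,0].reshape(1,-1),uv[:,1].reshape(1,-1),cv2.INTER_LINEAR)[0]
            gr=pr[6:]-pr[:-6]; k=np.argmin(gr)
            if gr[k]<-12: P.append([*(c+d*rr[k+3]),np.degrees(a)])
        P=np.array(P); s=least_squares(lambda q:np.hypot(P[:,0]-q[0],P[:,1]-q[1])-.064,c,loss="cauchy",f_scale=.0015)
        c=s.x
    e=np.abs(np.hypot(P[:,0]-c[0],P[:,1]-c[1])-.064); return c,len(P),(e<.003).sum(),np.median(e)
E
python3 - <<'E'
from h import *
img=cv2.imread("pics/sceneC.png")[:,:,::-1].copy(); print(jug(img))
img=cv2.imread("pics/sideC.png")[:,:,::-1].copy(); print(jug(img,"side"))
for n,i in (("sceneA",0),): print(jug(cv2.imread("pics/sceneA.png")[:,:,::-1].copy()))
E
```

```text
(array([0.60696845, 0.15792782]), 53, np.int64(41), np.float64(0.0010334059130679002))
(array([0.60764064, 0.15546933]), 44, np.int64(37), np.float64(0.0009475537889741328))
(array([0.60661297, 0.15839228]), 46, np.int64(33), np.float64(0.0008592391064947968))
```

```bash
python3 - <<'E'
from h import *
J=np.array([.607,.157]); Y=110; h=np.array([np.cos(np.radians(Y)),np.sin(np.radians(Y))]); N=J-h*.018
end=scoop([*N,.27],Y,-20); p,_=cur(); w=[]
for k,y in enumerate([-132,-161,-191,-220,-250],1): w.append((p+(end[0]-p)*k/5,down(y,-20)))
plan(w+[scoop([*N,.16],Y,-20),scoop([*N,.145],Y,0)])
E
```

```text
T [-0.1, -0.1, -0.04] A [-0.34, 0.01, 0.9]  rows>= 4
 -> [ 0.5811 -0.1058  0.2953] [-179.9  -20.1 -131.9]
T [-0.13, -0.04, -0.05] A [-0.34, -0.0, 0.91]  rows>= 4
 -> [ 0.6056 -0.0904  0.2958] [ 179.9  -20.1 -161. ]
T [-0.13, 0.03, -0.05] A [-0.34, -0.0, 0.94]  rows>= 4
 -> [ 0.63   -0.0757  0.2962] [-180.   -20.1  169. ]
T [-0.1, 0.1, -0.04] A [-0.33, -0.0, 0.91]  rows>= 4
 -> [ 0.655  -0.0601  0.2969] [-179.9  -20.1  139.9]
T [-0.04, 0.14, -0.02] A [-0.34, -0.0, 0.94]  rows>= 4
 -> [ 0.6798 -0.0444  0.2979] [-179.8  -20.   109.9]
T [-0.19, 0.0, 0.52] A [-0.0, 0.0, -0.0]  rows>= 3
 -> [ 0.6796 -0.0447  0.1871] [-179.8  -20.   109.9]
T [0.19, 0.0, -0.2] A [-0.0, -0.67, -0.0]  rows>= 3
 -> [ 0.6722 -0.0239  0.2377] [-1.798e+02  1.000e-01  1.100e+02]
```

Emit:
{"api": "apply_moves", "payload": {"angular": [[-0.05,0,0.13],[-0.11,0,0.3],[-0.18,0,0.48],[-0.25,0,0.66],[-0.31,0,0.82],[-0.34,0.01,0.9]], "translation": [[-0.02,-0.02,0],[-0.03,-0.03,-0.01],[-0.05,-0.05,-0.02],[-0.07,-0.07,-0.03],[-0.09,-0.09,-0.04],[-0.1,-0.1,-0.04]], "grip": [1,1,1,1,1,1]}}

```text
time: 20.8
ee_pos: [0.5795, -0.1052, 0.2893]
orientation: [3.136, -0.354, -2.303]
contact_force: [-1.0, -0.2, -2.5]
finger_gap: 0.199
grip_force: 60.2
```

Emit:
{"api": "apply_moves", "payload": {"angular": [[-0.07,0,0.18],[-0.14,0,0.36],[-0.2,0,0.54],[-0.27,0,0.72],[-0.34,0,0.91]], "translation": [[-0.03,-0.01,-0.01],[-0.05,-0.02,-0.02],[-0.08,-0.02,-0.03],[-0.1,-0.03,-0.04],[-0.13,-0.04,-0.05]], "grip": [1,1,1,1,1]}}

```text
time: 21.3
ee_pos: [0.604, -0.0897, 0.2899]
orientation: [3.135, -0.357, -2.813]
contact_force: [0.1, 0.3, -2.8]
finger_gap: 0.2
grip_force: 60.2
```

Emit:
{"api": "apply_moves", "payload": {"angular": [[-0.07,0,0.19],[-0.14,0,0.38],[-0.2,0,0.57],[-0.27,0,0.75],[-0.34,0,0.94]], "translation": [[-0.03,0.01,-0.01],[-0.05,0.01,-0.02],[-0.08,0.02,-0.03],[-0.1,0.02,-0.04],[-0.13,0.03,-0.05]], "grip": [1,1,1,1,1]}}

```text
time: 21.8
ee_pos: [0.6285, -0.0754, 0.29]
orientation: [-3.141, -0.359, 2.945]
contact_force: [0.7, -0.4, -1.3]
finger_gap: 0.201
grip_force: 60.2
```

Emit:
{"api": "apply_moves", "payload": {"angular": [[-0.07,0,0.18],[-0.14,0,0.36],[-0.2,0,0.54],[-0.27,0,0.72],[-0.33,0,0.91]], "translation": [[-0.02,0.02,-0.01],[-0.04,0.04,-0.02],[-0.06,0.06,-0.03],[-0.08,0.08,-0.04],[-0.1,0.1,-0.04]], "grip": [1,1,1,1,1]}}

```text
time: 22.3
ee_pos: [0.6536, -0.0601, 0.2905]
orientation: [-3.135, -0.357, 2.436]
contact_force: [0.6, -0.1, -2.7]
finger_gap: 0.202
grip_force: 60.2
```

Emit:
{"api": "apply_moves", "payload": {"angular": [[-0.07,0,0.19],[-0.14,0,0.38],[-0.2,0,0.57],[-0.26,0,0.73],[-0.31,0,0.86],[-0.34,0,0.94],[-0.34,0,0.94]], "translation": [[-0.01,0.03,0],[-0.02,0.06,-0.01],[-0.02,0.08,-0.01],[-0.03,0.11,-0.02],[-0.04,0.13,-0.02],[-0.04,0.14,-0.02],[-0.04,0.14,-0.02]], "grip": [1,1,1,1,1,1,1]}}

```text
time: 23.0
ee_pos: [0.6777, -0.0443, 0.2917]
orientation: [-3.131, -0.352, 1.916]
contact_force: [-0.3, -0.7, -1.0]
finger_gap: 0.201
grip_force: 60.2
```

```bash
python3 - <<'E'
from h import *
s=state(); print(np.round(s["contact_force"],2),np.round(s["wrist_torque"],2),nose()[1],np.round(np.degrees(s["orientation"]),1),np.round(s["joint_pos"],2))
a=optics.capture("scene"); b=optics.capture("side"); cv2.imwrite("pics/sceneD.png",a[:,:,::-1]);cv2.imwrite("pics/sideD.png",b[:,:,::-1])
print(jug(b,"side"))
J=np.array([.607,.157]); Y=110; h=np.array([np.cos(np.radians(Y)),np.sin(np.radians(Y))]); N=J-h*.018
plan([scoop([*N,.16],Y,-20),scoop([*N,.15],Y,0),scoop([*N,.146],Y,15),scoop([*N,.144],Y,30),scoop([*N,.142],Y,45),scoop([*N,.142],Y,58)],dec=3)
E
```

```text
[-0.34 -0.75 -0.97] [-0.64 -0.26  0.07] [0.6104 0.14   0.2653] [-179.4  -20.2  109.8] [-0.29  0.73  0.52  1.58  0.28  0.91]
(array([0.6078728 , 0.15519903]), 44, np.int64(35), np.float64(0.0008758789235084261))
T [-0.186, 0.017, 0.491] A [-0.018, -0.007, -0.006]  rows>= 3
 -> [ 0.6803 -0.0441  0.1872] [-180.  -20.  110.]
T [0.193, -0.0, -0.224] A [-0.0, -0.666, 0.0]  rows>= 3
 -> [ 0.6731 -0.0244  0.2425] [-180.   -0.  110.]
T [0.15, -0.0, -0.191] A [-0.0, -0.5, 0.0]  rows>= 2
 -> [0.6628 0.0038 0.2807] [-180.   15.  110.]
T [0.152, -0.0, -0.201] A [-0.0, -0.5, 0.0]  rows>= 2
 -> [0.6492 0.0412 0.3116] [-180.   30.  110.]
T [0.155, -0.0, -0.202] A [0.0, -0.5, 0.0]  rows>= 2
 -> [0.6331 0.0854 0.3311] [-180.   45.  110.]
T [0.126, -0.0, -0.185] A [0.0, -0.434, 0.0]  rows>= 2
 -> [0.6181 0.1267 0.3395] [-180.   58.  110.]
```

Emit:
{"api": "apply_moves", "payload": {"angular": [[-0.02,0,0],[-0.02,0,0],[-0.02,0,0],[-0.02,0,0],[-0.02,0,0]], "translation": [[-0.04,0.01,0.1],[-0.08,0.01,0.22],[-0.13,0.02,0.35],[-0.17,0.02,0.45],[-0.186,0.017,0.49]], "grip": [1,1,1,1,1]}}

```text
time: 23.6
ee_pos: [0.6795, -0.0434, 0.1852]
orientation: [-3.139, -0.354, 1.916]
contact_force: [-0.0, -0.5, -2.6]
finger_gap: 0.202
grip_force: 60.1
```

Emit:
{"api": "apply_moves", "payload": {"angular": [[0,-0.13,0],[0,-0.27,0],[0,-0.4,0],[0,-0.53,0],[0,-0.666,0]], "translation": [[0.033,0,-0.051],[0.07,0,-0.1],[0.11,0,-0.145],[0.15,0,-0.188],[0.193,0,-0.224]], "grip": [1,1,1,1,1]}}

```text
time: 24.1
ee_pos: [0.6741, -0.0242, 0.2455]
orientation: [3.139, -0.0, 1.916]
contact_force: [0.7, -0.4, -2.1]
finger_gap: 0.201
grip_force: 60.2
```

Emit:
{"api": "apply_moves", "payload": {"angular": [[0,-0.13,0],[0,-0.25,0],[0,-0.38,0],[0,-0.5,0]], "translation": [[0.035,0,-0.05],[0.072,0,-0.1],[0.11,0,-0.147],[0.15,0,-0.191]], "grip": [1,1,1,1]}}

```text
time: 24.5
ee_pos: [0.6636, 0.0045, 0.2837]
orientation: [3.139, 0.261, 1.916]
contact_force: [0.9, -0.1, -1.8]
finger_gap: 0.198
grip_force: 60.2
```

Emit:
{"api": "apply_moves", "payload": {"angular": [[0,-0.13,0],[0,-0.25,0],[0,-0.38,0],[0,-0.5,0]], "translation": [[0.035,0,-0.052],[0.072,0,-0.105],[0.11,0,-0.155],[0.152,0,-0.201]], "grip": [1,1,1,1]}}

```text
time: 24.9
ee_pos: [0.6501, 0.0421, 0.3148]
orientation: [3.138, 0.522, 1.915]
contact_force: [-0.8, 0.0, -0.8]
finger_gap: 0.199
grip_force: 60.3
```

Emit:
{"api": "apply_moves", "payload": {"angular": [[0,-0.13,0],[0,-0.25,0],[0,-0.38,0],[0,-0.5,0]], "translation": [[0.035,0,-0.052],[0.072,0,-0.105],[0.11,0,-0.155],[0.155,0,-0.202]], "grip": [1,1,1,1]}}

```text
time: 25.3
ee_pos: [0.6341, 0.0864, 0.3343]
orientation: [3.138, 0.783, 1.914]
contact_force: [-0.4, 0.4, -1.1]
finger_gap: 0.198
grip_force: 60.3
```

Emit:
{"api": "apply_moves", "payload": {"angular": [[0,-0.11,0],[0,-0.22,0],[0,-0.33,0],[0,-0.434,0],[0,-0.434,0],[0,-0.434,0],[0,-0.434,0],[0,-0.434,0]], "translation": [[0.03,0,-0.047],[0.06,0,-0.095],[0.09,0,-0.14],[0.126,0,-0.185],[0.126,0,-0.185],[0.126,0,-0.185],[0.126,0,-0.185],[0.126,0,-0.185]], "grip": [1,1,1,1,1,1,1,1]}}

```text
time: 26.1
ee_pos: [0.6196, 0.1261, 0.3423]
orientation: [3.136, 1.008, 1.91]
contact_force: [-0.7, 0.5, -1.3]
finger_gap: 0.203
grip_force: 60.4
```

```bash
python3 - <<'E'
from h import *
s=state(); print(np.round(s["contact_force"],2),np.round(s["wrist_torque"],2),nose()[1],np.round(np.degrees(s["orientation"]),1),np.round(s["joint_pos"],2))
a=optics.capture("scene"); b=optics.capture("side"); cv2.imwrite("pics/sceneE.png",a[:,:,::-1]);cv2.imwrite("pics/sideE.png",b[:,:,::-1])
f=lambda m,x,y:cv2.resize(m[y:y+150,x:x+200],None,fx=2,fy=2)
c,d=cv2.imread("pics/sceneC.png"),cv2.imread("pics/sideC.png")
cv2.imwrite("pics/v13.png",cv2.convertScaleAbs(np.vstack([np.hstack([f(a[:,:,::-1],80,160),f(a[:,:,::-1],230,130)]),np.hstack([f(b[:,:,::-1],130,150),f(c,80,160)])]),alpha=.95))
E
```

```text
[-0.74  0.48 -1.28] [0.9  0.32 0.01] [0.6151 0.1405 0.145 ] [179.7  57.8 109.4] [ 0.46  0.57  0.07  1.25 -1.    1.78]
```

View pics/v13.png

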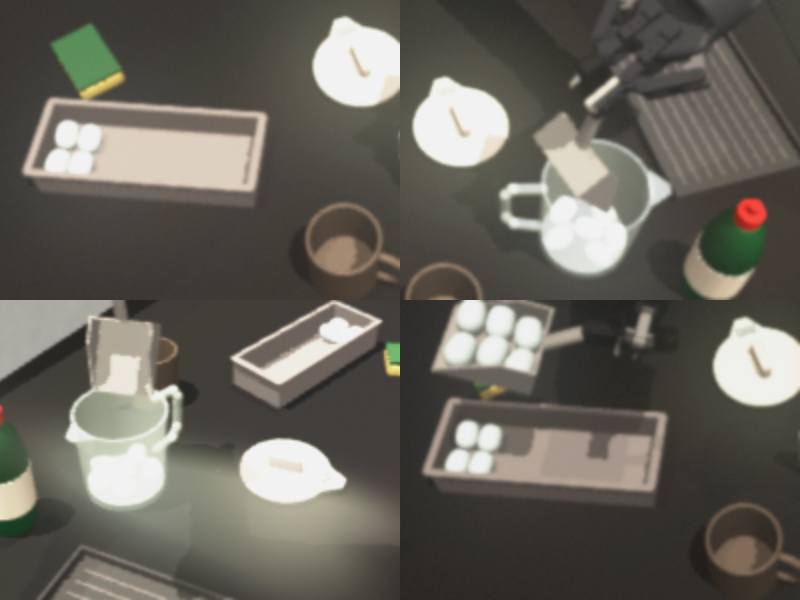

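The composite shows 6 pieces in the jug and the scoop empty. 4 pieces remain in the basket's +x end (scene ≈ (117,234)). The lid is parked and the bystanders have not moved.

```bash
python3 - <<'E'
from h import *
J=np.array([.607,.157]); Y=110; h=np.array([np.cos(np.radians(Y)),np.sin(np.radians(Y))]); N=J-h*.018
a=scoop([*(N-h*.01),.19],Y,30); b=scoop([*(N-h*.02),.23],Y,3); e=bas(.02,.16,4)
w=[a,b]
for k,y in enumerate([139.4,168.8,198.1,227.5,256.9],1): w.append((b[0]+(e[0]-b[0])*k/5+[0,0,.03 if k<5 else 0],down(y,3.5)))
plan(w+[bas(.02,.05,4),bas(.02,.007,4)])
E
```

```text
T [-0.33, -0.0, 0.38] A [-0.0, 0.93, -0.01]  rows>= 4
 -> [0.653  0.0325 0.3575] [-179.9   29.9  110. ]
T [-0.26, -0.0, 0.3] A [-0.0, 0.9, -0.0]  rows>= 4
 -> [ 0.6786 -0.038   0.3314] [-179.9    2.9  109.9]
T [-0.03, -0.14, -0.08] A [-0.06, -0.02, -0.98]  rows>= 4
 -> [ 0.654  -0.0524  0.3477] [179.9   3.5 139.4]
T [0.05, -0.13, 0.06] A [-0.06, 0.0, -0.98]  rows>= 4
 -> [ 0.6301 -0.0661  0.3351] [179.9   3.6 168.8]
T [0.11, -0.09, 0.06] A [-0.06, 0.0, -0.97]  rows>= 4
 -> [ 0.6058 -0.0796  0.3217] [ 179.9    3.6 -162. ]
T [0.14, -0.03, 0.06] A [-0.06, 0.0, -0.98]  rows>= 4
 -> [ 0.5818 -0.0937  0.308 ] [ 180.     3.6 -132.5]
T [0.14, 0.04, 0.21] A [-0.06, 0.0, -0.98]  rows>= 4
 -> [ 0.5588 -0.1069  0.2643] [-180.     3.6 -103.1]
T [0.04, -0.0, 0.55] A [-0.0, -0.01, 0.0]  rows>= 3
 -> [ 0.5586 -0.108   0.154 ] [-180.     3.9 -103.1]
T [0.01, -0.0, 0.21] A [-0.0, -0.0, 0.0]  rows>= 1
 -> [ 0.5589 -0.1072  0.112 ] [-180.     3.9 -103.1]
```

Emit:
{"api": "apply_moves", "payload": {"angular": [[0,0.2,0],[0,0.4,0],[0,0.6,0],[0,0.8,0],[0,0.93,0]], "translation": [[-0.08,0,0.06],[-0.16,0,0.14],[-0.23,0,0.23],[-0.29,0,0.31],[-0.33,0,0.38]], "grip": [1,1,1,1,1]}}

```text
time: 26.7
ee_pos: [0.6537, 0.0312, 0.3595]
orientation: [3.135, 0.52, 1.911]
contact_force: [-0.3, 0.6, -1.1]
finger_gap: 0.2
grip_force: 60.3
```

Emit:
{"api": "apply_moves", "payload": {"angular": [[0,0.22,0],[0,0.45,0],[0,0.68,0],[0,0.9,0]], "translation": [[-0.07,0,0.07],[-0.13,0,0.14],[-0.2,0,0.22],[-0.26,0,0.3]], "grip": [1,1,1,1]}}

```text
time: 27.1
ee_pos: [0.6788, -0.0388, 0.3325]
orientation: [3.137, 0.049, 1.915]
contact_force: [0.6, -0.2, -1.3]
finger_gap: 0.199
grip_force: 60.3
```

Emit:
{"api": "apply_moves", "payload": {"angular": [[-0.02,0,-0.25],[-0.03,0,-0.5],[-0.05,-0.01,-0.75],[-0.06,-0.02,-0.98]], "translation": [[-0.01,-0.03,-0.02],[-0.02,-0.07,-0.04],[-0.02,-0.1,-0.06],[-0.03,-0.14,-0.08]], "grip": [1,1,1,1]}}

```text
time: 27.5
ee_pos: [0.6535, -0.0526, 0.3474]
orientation: [3.138, 0.064, 2.434]
contact_force: [-0.3, -0.3, -0.3]
finger_gap: 0.198
grip_force: 60.2
```

Emit:
{"api": "apply_moves", "payload": {"angular": [[-0.02,0,-0.25],[-0.03,0,-0.5],[-0.05,0,-0.75],[-0.06,0,-0.98]], "translation": [[0.01,-0.03,0.02],[0.02,-0.07,0.03],[0.04,-0.1,0.04],[0.05,-0.13,0.06]], "grip": [1,1,1,1]}}

```text
time: 27.9
ee_pos: [0.6294, -0.066, 0.3351]
orientation: [3.14, 0.066, 2.949]
contact_force: [0.2, 0.5, -0.3]
finger_gap: 0.201
grip_force: 60.2
```

Emit:
{"api": "apply_moves", "payload": {"angular": [[-0.02,0,-0.25],[-0.03,0,-0.5],[-0.05,0,-0.75],[-0.06,0,-0.97]], "translation": [[0.03,-0.02,0.02],[0.06,-0.05,0.03],[0.08,-0.07,0.04],[0.11,-0.09,0.06]], "grip": [1,1,1,1]}}

```text
time: 28.3
ee_pos: [0.6054, -0.0796, 0.3215]
orientation: [-3.141, 0.066, -2.826]
contact_force: [-1.3, -0.4, -1.0]
finger_gap: 0.202
grip_force: 60.2
```

Emit:
{"api": "apply_moves", "payload": {"angular": [[-0.02,0,-0.25],[-0.03,0,-0.5],[-0.05,0,-0.75],[-0.06,0,-0.98]], "translation": [[0.03,-0.01,0.02],[0.07,-0.02,0.03],[0.1,-0.02,0.04],[0.14,-0.03,0.06]], "grip": [1,1,1,1]}}

```text
time: 28.7
ee_pos: [0.5813, -0.0934, 0.3077]
orientation: [-3.139, 0.065, -2.311]
contact_force: [-1.0, 0.2, -0.7]
finger_gap: 0.197
grip_force: 60.2
```

Emit:
{"api": "apply_moves", "payload": {"angular": [[-0.02,0,-0.25],[-0.03,0,-0.5],[-0.05,0,-0.75],[-0.06,0,-0.98],[-0.06,0,-0.98],[-0.06,0,-0.98]], "translation": [[0.03,0.01,0.05],[0.07,0.02,0.1],[0.1,0.03,0.15],[0.14,0.04,0.21],[0.14,0.04,0.21],[0.14,0.04,0.21]], "grip": [1,1,1,1,1,1]}}

```text
time: 29.3
ee_pos: [0.5586, -0.1062, 0.2639]
orientation: [-3.138, 0.064, -1.805]
contact_force: [1.1, -0.0, -1.2]
finger_gap: 0.201
grip_force: 60.3
```

```bash
python3 - <<'E'
from h import *
s=state(); print(np.round(s["contact_force"],2),np.round(s["wrist_torque"],2),nose(),np.round(np.degrees(s["orientation"]),1),np.round(s["joint_pos"],2))
plan([bas(.02,.05,4),bas(.02,.008,4)],dec=3)
E
```

```text
[ 1.1  -0.03 -1.2 ] [ 0.06 -0.06  0.08] (array([ 0.0192, -0.0011,  0.1604]), array([ 0.5198, -0.2704,  0.1604])) [-179.8    3.7 -103.4] [-0.35  0.35 -0.13  1.09  0.06 -1.69]
T [0.042, -0.001, 0.545] A [-0.007, -0.012, -0.01]  rows>= 3
 -> [ 0.5589 -0.1077  0.1546] [-180.     4.  -103.1]
T [0.015, 0.0, 0.21] A [-0.0, 0.0, -0.0]  rows>= 1
 -> [ 0.5588 -0.1077  0.1125] [-180.     4.  -103.1]
```

Emit:
{"api": "apply_moves", "payload": {"angular": [[-0.007,-0.012,-0.01],[-0.007,-0.012,-0.01],[-0.007,-0.012,-0.01],[-0.007,-0.012,-0.01],[-0.007,-0.012,-0.01],[-0.007,-0.012,-0.01],[-0.007,-0.012,-0.01],[-0.007,-0.012,-0.01]], "translation": [[0.01,0,0.15],[0.025,0,0.32],[0.035,0,0.47],[0.045,0,0.6],[0.05,0,0.69],[0.055,0,0.735],[0.057,0,0.755],[0.058,0,0.773]], "grip": [1,1,1,1,1,1,1,1]}}

```text
time: 30.1
ee_pos: [0.5597, -0.1079, 0.1093]
orientation: [-3.14, 0.07, -1.797]
contact_force: [-0.3, 0.3, -1.4]
finger_gap: 0.198
grip_force: 60.3
```

```bash
python3 - <<'E'
from h import *
s=state(); print(np.round(s["contact_force"],2),np.round(s["wrist_torque"],2),nose(),np.round(np.degrees(s["orientation"]),1))
plan([bas(.07,.0045,3),bas(.115,.0045,3),bas(.129,.0045,3)],dec=3)
E
```

```text
[-0.29  0.28 -1.37] [ 0.07 -0.02 -0.  ] (array([0.02  , 0.0016, 0.0048]), array([ 0.5222, -0.2718,  0.0048])) [-179.9    4.  -102.9]
T [0.241, 0.005, -0.001] A [-0.003, 0.034, 0.005]  rows>= 1
 -> [ 0.548  -0.1545  0.1061] [-180.     3.  -103.1]
T [0.225, 0.0, -0.011] A [-0.0, -0.0, 0.0]  rows>= 1
 -> [ 0.5377 -0.1984  0.106 ] [-180.     3.  -103.1]
T [0.07, 0.0, -0.004] A [-0.0, -0.0, 0.0]  rows>= 1
 -> [ 0.5346 -0.2121  0.106 ] [-180.     3.  -103.1]
```

Advance with a slight downward press.

Emit:
{"api": "apply_moves", "payload": {"angular": [[0,0,0],[0,0.01,0.005],[0,0.02,0.005],[0,0.034,0.005],[0,0.034,0.005],[0,0.034,0.005]], "translation": [[0.02,0.001,0.01],[0.07,0.003,0.01],[0.12,0.005,0.009],[0.16,0.005,0.008],[0.2,0.005,0.007],[0.241,0.005,0.006]], "grip": [1,1,1,1,1,1]}}

```text
time: 30.7
ee_pos: [0.547, -0.1548, 0.1042]
orientation: [-3.141, 0.053, -1.799]
contact_force: [1.6, 3.4, 4.7]
finger_gap: 0.206
grip_force: 60.8
```

Emit:
{"api": "apply_moves", "payload": {"angular": [[0,0,0],[0,0,0],[0,0,0],[0,0,0],[0,0,0],[0,0,0],[0,0,0],[0,0,0]], "translation": [[0.03,0,-0.002],[0.06,0,-0.003],[0.09,0,-0.005],[0.12,0,-0.006],[0.15,0,-0.008],[0.18,0,-0.01],[0.21,0,-0.011],[0.225,0,-0.011]], "grip": [1,1,1,1,1,1,1,1]}}

```text
time: 31.5
ee_pos: [0.537, -0.1983, 0.1039]
orientation: [-3.141, 0.053, -1.799]
contact_force: [1.4, 4.4, 5.8]
finger_gap: 0.2
grip_force: 61.0
```

```bash
cat >> h.py <<'E'
def ice_bas(a,zz=.018,thr=170):
    y=np.radians(BY); ax=np.array([np.cos(y),np.sin(y)]); ay=np.array([-ax[1],ax[0]])
    m=cv2.inRange(a.min(2),thr,255)
    q=np.array([proj("scene",[*(BC+ax*u+ay*v),.03]) for u,v in [(.13,.047),(.13,-.047),(-.13,-.047),(-.13,.047)]],np.int32)
    k=np.zeros_like(m); cv2.fillPoly(k,[q],255); m&=k
    for c in cv2.findContours(m,0,1)[0]:
        if cv2.contourArea(c)>10:
            M=cv2.moments(c);p=onz("scene",M["m10"]/M["m00"],M["m01"]/M["m00"],zz)[:2]-BC; print("ice",np.round([p@ax,p@ay],3),cv2.contourArea(c))
E
python3 - <<'E'
from h import *
s=state(); print(np.round(s["contact_force"],2),np.round(s["wrist_torque"],2),nose(),np.round(np.degrees(s["orientation"]),1))
a=optics.capture("scene"); cv2.imwrite("pics/sceneF.png",a[:,:,::-1]); ice_bas(a,thr=190)
plan([bas(.129,.0045,3)],dec=3)
E
```

```text
[1.41 4.36 5.76] [ 0.39 -0.12  0.01] (array([ 0.1149, -0.0006,  0.0023]), array([ 0.4986, -0.3637,  0.0023])) [-180.     3.  -103.1]
ice [0.051 0.006] 139.5
ice [ 0.105 -0.005] 419.5
T [0.067, -0.003, -0.014] A [-0.001, 0.001, 0.0]  rows>= 1
 -> [ 0.5345 -0.212   0.1061] [ 180.     3.  -103.1]
```

Emit:
{"api": "apply_moves", "payload": {"angular": [[0,0,0],[0,0,0],[0,0,0],[0,0,0]], "translation": [[0.02,0,-0.006],[0.04,0,-0.009],[0.055,0,-0.01],[0.066,0,-0.01]], "grip": [1,1,1,1]}}

```text
time: 31.95
ee_pos: [0.5335, -0.2113, 0.1047]
orientation: [3.141, 0.052, -1.799]
contact_force: [0.3, 2.8, 2.1]
finger_gap: 0.204
grip_force: 60.7
```

```bash
python3 - <<'E'
from h import *
s=state(); print(np.round(s["contact_force"],2),np.round(s["wrist_torque"],2),nose(),np.round(np.degrees(s["orientation"]),1))
plan([basb(.031,.007,-5),basb(.029,.026,-14),basb(.028,.046,-20),basb(.024,.14,-20),basb(.024,.23,-20)],dec=3)
E
```

```text
[0.25 2.79 2.08] [ 0.28 -0.06  0.04] (array([ 0.1285, -0.0012,  0.0032]), array([ 0.4949, -0.3768,  0.0032])) [ 180.     3.  -103.1]
T [-0.063, -0.006, 0.065] A [0.001, 0.267, 0.0]  rows>= 1
 -> [ 0.5377 -0.1987  0.0924] [ 180.    -5.  -103.1]
T [-0.07, 0.0, -0.028] A [0.0, 0.3, 0.0]  rows>= 2
 -> [ 0.5409 -0.1846  0.0968] [ 180.   -14.  -103.1]
T [-0.027, 0.0, -0.055] A [0.0, 0.2, 0.0]  rows>= 1
 -> [ 0.5427 -0.1769  0.1061] [ 180.   -20.  -103.1]
T [0.143, 0.0, -0.449] A [0.0, -0.0, 0.0]  rows>= 2
 -> [ 0.5436 -0.1732  0.2003] [ 180.   -20.  -103.1]
T [0.153, 0.001, -0.423] A [0.0, -0.0, 0.0]  rows>= 2
 -> [ 0.5435 -0.1729  0.2903] [ 180.   -20.  -103.1]
```

Emit:
{"api": "apply_moves", "payload": {"angular": [[0,0.07,0],[0,0.14,0],[0,0.2,0],[0,0.267,0]], "translation": [[-0.016,0,0.012],[-0.032,0,0.03],[-0.048,0,0.045],[-0.063,0,0.062]], "grip": [1,1,1,1]}}

```text
time: 32.35
ee_pos: [0.5359, -0.1984, 0.0923]
orientation: [3.14, -0.089, -1.8]
contact_force: [-0.1, 0.8, -2.5]
finger_gap: 0.201
grip_force: 60.2
```

Emit:
{"api": "apply_moves", "payload": {"angular": [[0,0.075,0],[0,0.15,0],[0,0.225,0],[0,0.3,0]], "translation": [[-0.018,0,-0.007],[-0.036,0,-0.014],[-0.053,0,-0.021],[-0.07,0,-0.028]], "grip": [1,1,1,1]}}

```text
time: 32.75
ee_pos: [0.5393, -0.1843, 0.0968]
orientation: [3.14, -0.247, -1.799]
contact_force: [0.6, 0.3, -2.0]
finger_gap: 0.202
grip_force: 60.2
```

Emit:
{"api": "apply_moves", "payload": {"angular": [[0,0.07,0],[0,0.14,0],[0,0.2,0],[0,0.2,0],[0,0.2,0]], "translation": [[-0.01,0,-0.02],[-0.02,0,-0.04],[-0.027,0,-0.055],[-0.027,0,-0.055],[-0.027,0,-0.055]], "grip": [1,1,1,1,1]}}

```text
time: 33.25
ee_pos: [0.5414, -0.1764, 0.1063]
orientation: [3.14, -0.349, -1.799]
contact_force: [0.5, -0.3, -2.3]
finger_gap: 0.201
grip_force: 60.2
```

Emit:
{"api": "apply_moves", "payload": {"angular": [[0,0,0],[0,0,0],[0,0,0],[0,0,0],[0,0,0],[0,0,0],[0,0,0],[0,0,0]], "translation": [[0.02,0,-0.07],[0.05,0,-0.16],[0.09,0,-0.28],[0.143,0,-0.44],[0.2,0,-0.6],[0.25,0,-0.74],[0.296,0,-0.87],[0.296,0,-0.87]], "grip": [1,1,1,1,1,1,1,1]}}

```text
time: 34.05
ee_pos: [0.5445, -0.1739, 0.2948]
orientation: [-3.134, -0.35, -1.803]
contact_force: [0.2, 0.2, -1.4]
finger_gap: 0.202
grip_force: 60.2
```

```bash
python3 - <<'E'
from h import *
s=state(); print(np.round(s["contact_force"],2),np.round(s["wrist_torque"],2),nose(),np.round(np.degrees(s["orientation"]),1))
a=optics.capture("scene"); cv2.imwrite("pics/sceneG.png",a[:,:,::-1]); ice_bas(a,thr=185)
m=cv2.inRange(a.min(2),185,255); m[:, :60]=0; m[:,260:]=0; m[:100]=0; m[300:]=0
for c in cv2.findContours(m,0,1)[0]:
    if cv2.contourArea(c)>10: print(cv2.boundingRect(c),cv2.contourArea(c))
print("jug",jug(a)); p,_=cur(); print(p)
J=np.array([.607,.157]); Y=110; h=np.array([np.cos(np.radians(Y)),np.sin(np.radians(Y))]); N=J-h*.018
end=scoop([*N,.27],Y,-20); w=[]
for k,y in enumerate([-132,-161,-191,-220,-250],1): w.append((p+(end[0]-p)*k/5,down(y,-20)))
plan(w)
E
```

```text
[ 0.24  0.19 -1.43] [ 0.66 -0.22  0.04] (array([0.1158, 0.0012, 0.2679]), array([ 0.5001, -0.3649,  0.2679])) [-179.6  -20.  -103.3]
(237, 169, 23, 43) 655.0
(106, 166, 20, 28) 300.5
(89, 162, 22, 28) 337.5
jug (array([0.61220486, 0.15340598]), 29, np.int64(6), np.float64(0.00908048052930871))
[ 0.54356357 -0.17340037  0.29223243]
T [-0.15, -0.1, -0.06] A [-0.34, 0.0, 0.9]  rows>= 4
 -> [ 0.5704 -0.1465  0.2933] [ 179.8  -20.  -131.9]
T [-0.17, -0.02, -0.07] A [-0.33, -0.0, 0.91]  rows>= 4
 -> [ 0.5979 -0.1219  0.2948] [ 179.9  -20.1 -161. ]
T [-0.16, 0.08, -0.06] A [-0.34, -0.0, 0.94]  rows>= 4
 -> [ 0.625  -0.0956  0.2952] [180.  -20.1 169. ]
T [-0.1, 0.15, -0.04] A [-0.33, -0.0, 0.91]  rows>= 4
 -> [ 0.6519 -0.0703  0.2958] [-179.9  -20.1  139.9]
T [-0.02, 0.19, -0.01] A [-0.34, -0.0, 0.94]  rows>= 4
 -> [ 0.6798 -0.0441  0.2963] [-179.8  -20.   109.9]
```

```bash
python3 - <<'E'
from h import *
for f in ("sceneF","sceneG"):
    a=cv2.imread(f"pics/{f}.png")[:,:,::-1].copy(); best=[]
    for dx in np.arange(-.06,.061,.02):
        for dy in np.arange(-.06,.061,.02):
            r=jug(a,c0=(.607+dx,.157+dy)); best.append((int(r[2]),np.round(r[0],4).tolist(),r[1],round(r[3],4)))
    best.sort(key=lambda r:-r[0]); print(f,best[:3])
a=cv2.imread("pics/sceneF.png").astype(int);g=cv2.imread("pics/sceneG.png").astype(int)
d=(np.abs(a-g).max(2)>40).astype(np.uint8)
for c in cv2.findContours(d,0,1)[0]:
    if cv2.contourArea(c)>20: print(cv2.boundingRect(c),cv2.contourArea(c))
E
```

```text
Traceback (most recent call last):
  File "h.py", line 76, in jug
    P=np.array(P); s=least_squares(lambda q:np.hypot(P[:,0]-q[0],P[:,1]-q[1])-.064,c,loss="cauchy",f_scale=.0015)
                     ~~~~~~~~~~~~~^^^^^^^^^^^^^^^^^^^^^^^^^^^^^^^^^^^^^^^^^^^^^^^^^^^^^^^^^^^^^^^^^^^^^^^^^^^^^^^
  File "h.py", line 76, in <lambda>
    P=np.array(P); s=least_squares(lambda q:np.hypot(P[:,0]-q[0],P[:,1]-q[1])-.064,c,loss="cauchy",f_scale=.0015)
                                                     ~^^^^^
IndexError: too many indices for array: array is 1-dimensional, but 2 were indexed
```

```bash
python3 - <<'E'
from h import *
for f in ("sceneF","sceneG"):
    a=cv2.imread(f"pics/{f}.png")[:,:,::-1].copy(); best=[]
    for dx in np.arange(-.06,.061,.03):
        for dy in np.arange(-.06,.061,.03):
            try: r=jug(a,c0=(.607+dx,.157+dy)); best.append((int(r[2]),np.round(r[0],4).tolist(),r[1],round(r[3],4)))
            except Exception: pass
    best.sort(key=lambda r:-r[0]); print(f,best[:3])
a=cv2.imread("pics/sceneF.png").astype(int);g=cv2.imread("pics/sceneG.png").astype(int)
for n,x,y in (("E/F",cv2.imread("pics/sceneE.png").astype(int),a),("F/G",a,g)):
  d=(np.abs(x-y).max(2)>40).astype(np.uint8)
  for c in cv2.findContours(d,0,1)[0]:
    if cv2.contourArea(c)>20: print(n,cv2.boundingRect(c),cv2.contourArea(c))
E
```

```text
sceneF [(38, [0.6347, 0.1466], 51, np.float64(0.0009)), (38, [0.6348, 0.1466], 52, np.float64(0.0007)), (38, [0.6348, 0.1465], 51, np.float64(0.001))]
sceneG [(41, [0.6349, 0.1467], 53, np.float64(0.0011)), (41, [0.6348, 0.1466], 53, np.float64(0.001)), (16, [0.6708, 0.1196], 35, np.float64(0.0035))]
E/F (278, 245, 65, 34) 596.0
E/F (279, 186, 88, 72) 2653.5
E/F (254, 183, 6, 13) 21.5
E/F (104, 172, 110, 83) 3467.5
E/F (360, 171, 16, 7) 30.5
E/F (322, 168, 18, 18) 119.5
E/F (236, 168, 32, 41) 34.5
E/F (371, 157, 11, 8) 30.0
E/F (357, 156, 17, 8) 43.5
E/F (147, 148, 23, 37) 353.5
E/F (339, 123, 12, 12) 71.5
E/F (239, 108, 17, 7) 25.0
E/F (101, 108, 68, 56) 872.5
E/F (203, 101, 32, 19) 246.0
E/F (377, 98, 38, 34) 479.5
E/F (258, 98, 7, 7) 20.5
E/F (252, 30, 45, 16) 258.5
E/F (406, 24, 106, 95) 4254.5
E/F (280, 23, 19, 5) 24.5
E/F (304, 20, 14, 25) 151.0
E/F (251, 6, 14, 16) 53.0
E/F (441, 0, 21, 8) 123.0
E/F (298, 0, 19, 31) 181.0
E/F (270, 0, 7, 11) 34.0
E/F (237, 0, 13, 13) 87.5
E/F (192, 0, 37, 28) 541.0
E/F (73, 0, 98, 124) 6723.5
F/G (128, 231, 16, 16) 161.0
F/G (130, 221, 62, 27) 558.5
F/G (101, 219, 29, 28) 524.0
F/G (158, 217, 5, 13) 34.5
F/G (156, 213, 19, 4) 23.0
F/G (98, 209, 14, 20) 74.0
F/G (125, 197, 14, 9) 36.0
F/G (152, 190, 18, 8) 22.0
F/G (123, 183, 14, 18) 114.0
F/G (68, 157, 76, 48) 2204.0
F/G (100, 108, 77, 78) 1813.5
F/G (214, 95, 49, 22) 347.0
F/G (168, 93, 41, 28) 213.0
F/G (197, 73, 25, 38) 388.5
F/G (192, 54, 16, 8) 41.0
F/G (293, 23, 13, 15) 78.0
F/G (169, 23, 68, 29) 257.0
F/G (284, 12, 24, 16) 104.5
F/G (302, 0, 14, 30) 137.0
F/G (222, 0, 50, 24) 750.5
F/G (192, 0, 17, 18) 167.5
F/G (73, 0, 97, 127) 7218.0
```

The jug was knocked to (0.635, 0.147), so I am retargeting the pour.

```bash
python3 - <<'E'
from h import *
p,_=cur(); J=np.array([.6348,.1466]); Y=110; h=np.array([np.cos(np.radians(Y)),np.sin(np.radians(Y))]); N=J-h*.018
end=scoop([*N,.27],Y,-20); w=[]
for k,y in enumerate([-132,-161,-191,-220,-250],1): w.append((p+(end[0]-p)*k/5,down(y,-20)))
plan(w)
E
```

```text
T [-0.14, -0.13, -0.06] A [-0.34, 0.0, 0.9]  rows>= 4
 -> [ 0.5758 -0.1497  0.294 ] [ 179.8  -20.  -131.9]
T [-0.19, -0.05, -0.07] A [-0.33, -0.0, 0.91]  rows>= 4
 -> [ 0.6103 -0.1263  0.2942] [ 179.9  -20.1 -161. ]
T [-0.18, 0.06, -0.07] A [-0.34, -0.0, 0.94]  rows>= 4
 -> [ 0.6429 -0.1024  0.295 ] [180.  -20.1 169. ]
T [-0.12, 0.15, -0.05] A [-0.33, -0.0, 0.91]  rows>= 4
 -> [ 0.6742 -0.0779  0.2961] [-179.9  -20.1  139.9]
T [-0.05, 0.2, -0.02] A [-0.34, -0.0, 0.94]  rows>= 4
 -> [ 0.7081 -0.0542  0.2964] [-179.8  -20.   109.9]
```

Emit:
{"api": "apply_moves", "payload": {"angular": [[-0.05,0,0.13],[-0.11,0,0.3],[-0.18,0,0.48],[-0.25,0,0.66],[-0.31,0,0.82],[-0.34,0,0.9]], "translation": [[-0.02,-0.02,0],[-0.05,-0.04,-0.01],[-0.07,-0.07,-0.02],[-0.1,-0.09,-0.04],[-0.13,-0.12,-0.05],[-0.14,-0.13,-0.06]], "grip": [1,1,1,1,1,1]}}

```text
time: 34.7
ee_pos: [0.5749, -0.1488, 0.2895]
orientation: [3.131, -0.352, -2.302]
contact_force: [0.1, 0.1, -1.5]
finger_gap: 0.2
grip_force: 60.2
```

Emit:
{"api": "apply_moves", "payload": {"angular": [[-0.07,0,0.18],[-0.14,0,0.36],[-0.2,0,0.54],[-0.27,0,0.72],[-0.33,0,0.91]], "translation": [[-0.04,-0.01,-0.01],[-0.08,-0.02,-0.03],[-0.11,-0.03,-0.04],[-0.15,-0.04,-0.06],[-0.19,-0.05,-0.07]], "grip": [1,1,1,1,1]}}

```text
time: 35.2
ee_pos: [0.6094, -0.1256, 0.29]
orientation: [3.136, -0.356, -2.813]
contact_force: [0.5, 0.4, -1.0]
finger_gap: 0.202
grip_force: 60.2
```

Emit:
{"api": "apply_moves", "payload": {"angular": [[-0.07,0,0.19],[-0.14,0,0.38],[-0.2,0,0.57],[-0.27,0,0.75],[-0.34,0,0.94]], "translation": [[-0.04,0.01,-0.01],[-0.07,0.02,-0.03],[-0.11,0.04,-0.04],[-0.14,0.05,-0.06],[-0.18,0.06,-0.07]], "grip": [1,1,1,1,1]}}

```text
time: 35.7
ee_pos: [0.6421, -0.1018, 0.2908]
orientation: [-3.141, -0.357, 2.946]
contact_force: [-0.7, -0.3, -1.5]
finger_gap: 0.2
grip_force: 60.1
```

Emit:
{"api": "apply_moves", "payload": {"angular": [[-0.07,0,0.18],[-0.14,0,0.36],[-0.2,0,0.54],[-0.27,0,0.72],[-0.33,0,0.91]], "translation": [[-0.02,0.03,-0.01],[-0.05,0.06,-0.02],[-0.07,0.09,-0.03],[-0.1,0.12,-0.04],[-0.12,0.15,-0.05]], "grip": [1,1,1,1,1]}}

```text
time: 36.2
ee_pos: [0.6734, -0.0778, 0.2912]
orientation: [-3.136, -0.356, 2.437]
contact_force: [-0.5, 0.8, -2.4]
finger_gap: 0.197
grip_force: 60.1
```

Emit:
{"api": "apply_moves", "payload": {"angular": [[-0.07,0,0.19],[-0.14,0,0.38],[-0.2,0,0.57],[-0.26,0,0.73],[-0.31,0,0.86],[-0.34,0,0.94],[-0.34,0,0.94]], "translation": [[-0.01,0.04,0],[-0.02,0.08,-0.01],[-0.03,0.12,-0.01],[-0.04,0.16,-0.02],[-0.05,0.18,-0.02],[-0.05,0.2,-0.02],[-0.05,0.2,-0.02]], "grip": [1,1,1,1,1,1,1]}}

```text
time: 36.9
ee_pos: [0.7068, -0.0538, 0.2921]
orientation: [-3.133, -0.352, 1.917]
contact_force: [-1.0, 0.3, -1.3]
finger_gap: 0.204
grip_force: 60.1
```

```bash
python3 - <<'E'
from h import *
s=state(); print(np.round(s["contact_force"],2),np.round(s["wrist_torque"],2),nose()[1],np.round(np.degrees(s["orientation"]),1),np.round(s["joint_pos"],2))
a=optics.capture("scene"); b=optics.capture("side"); cv2.imwrite("pics/sceneH.png",a[:,:,::-1]);cv2.imwrite("pics/sideH.png",b[:,:,::-1])
print(jug(b,"side",(.634,.147)),jug(a,"scene",(.634,.147)))
J=np.array([.6348,.1462]); Y=110; h=np.array([np.cos(np.radians(Y)),np.sin(np.radians(Y))]); N=J-h*.018
plan([scoop([*N,.16],Y,-20),scoop([*N,.15],Y,0),scoop([*N,.146],Y,15),scoop([*N,.144],Y,30),scoop([*N,.142],Y,45),scoop([*N,.142],Y,58)],dec=3)
E
```

```text
[-0.96  0.34 -1.3 ] [-0.63 -0.19 -0.01] [0.6395 0.1304 0.2656] [-179.5  -20.2  109.8] [-0.29  0.81  0.67  1.65  0.28  0.9 ]
(array([0.63596437, 0.14351866]), 44, np.int64(36), np.float64(0.000991084862934602)) (array([0.6368475 , 0.14798168]), 46, np.int64(24), np.float64(0.002592599432503888))
T [-0.19, 0.008, 0.493] A [-0.015, -0.006, -0.004]  rows>= 3
 -> [ 0.708  -0.055   0.1871] [-180.  -20.  110.]
T [0.194, 0.0, -0.224] A [-0.0, -0.666, 0.0]  rows>= 3
 -> [ 0.7008 -0.0351  0.2424] [-180.   -0.  110.]
T [0.149, 0.0, -0.191] A [-0.0, -0.5, 0.0]  rows>= 2
 -> [ 0.6906 -0.0071  0.2806] [-180.   15.  110.]
T [0.152, 0.0, -0.201] A [-0.0, -0.5, 0.001]  rows>= 2
 -> [0.677  0.0302 0.3116] [180.  30. 110.]
T [0.155, 0.0, -0.202] A [-0.0, -0.5, -0.0]  rows>= 2
 -> [0.6609 0.0744 0.3311] [180.  45. 110.]
T [0.126, -0.0, -0.185] A [-0.0, -0.434, -0.0]  rows>= 2
 -> [0.6459 0.1158 0.3394] [180.  58. 110.]
```

Jug position confirmed in both views. The scoop still holds its load, so I pour.

Emit:
{"api": "apply_moves", "payload": {"angular": [[-0.015,0,0],[-0.015,0,0],[-0.015,0,0],[-0.015,0,0],[-0.015,0,0]], "translation": [[-0.04,0.01,0.1],[-0.08,0.01,0.22],[-0.13,0.01,0.35],[-0.17,0.01,0.45],[-0.19,0.008,0.493]], "grip": [1,1,1,1,1]}}

```text
time: 37.5
ee_pos: [0.7074, -0.0545, 0.1852]
orientation: [-3.139, -0.354, 1.917]
contact_force: [-0.3, -0.2, -0.9]
finger_gap: 0.197
grip_force: 60.1
```

Emit:
{"api": "apply_moves", "payload": {"angular": [[0,-0.13,0],[0,-0.27,0],[0,-0.4,0],[0,-0.53,0],[0,-0.666,0]], "translation": [[0.033,0,-0.051],[0.07,0,-0.1],[0.11,0,-0.145],[0.15,0,-0.188],[0.194,0,-0.224]], "grip": [1,1,1,1,1]}}

```text
time: 38.0
ee_pos: [0.7018, -0.0351, 0.2455]
orientation: [3.139, 0.001, 1.917]
contact_force: [0.4, 0.2, -1.4]
finger_gap: 0.197
grip_force: 60.1
```

Emit:
{"api": "apply_moves", "payload": {"angular": [[0,-0.13,0],[0,-0.25,0],[0,-0.38,0],[0,-0.5,0]], "translation": [[0.035,0,-0.05],[0.072,0,-0.1],[0.11,0,-0.147],[0.149,0,-0.191]], "grip": [1,1,1,1]}}

```text
time: 38.4
ee_pos: [0.6914, -0.0065, 0.2837]
orientation: [3.139, 0.262, 1.917]
contact_force: [1.0, -0.4, -1.4]
finger_gap: 0.203
grip_force: 60.1
```

Emit:
{"api": "apply_moves", "payload": {"angular": [[0,-0.13,0],[0,-0.25,0],[0,-0.38,0],[0,-0.5,0]], "translation": [[0.035,0,-0.052],[0.072,0,-0.105],[0.11,0,-0.155],[0.152,0,-0.201]], "grip": [1,1,1,1]}}

```text
time: 38.8
ee_pos: [0.6779, 0.031, 0.3148]
orientation: [3.139, 0.523, 1.916]
contact_force: [0.3, -0.2, -1.1]
finger_gap: 0.198
grip_force: 60.2
```

Emit:
{"api": "apply_moves", "payload": {"angular": [[0,-0.13,0],[0,-0.25,0],[0,-0.38,0],[0,-0.5,0]], "translation": [[0.035,0,-0.052],[0.072,0,-0.105],[0.11,0,-0.155],[0.155,0,-0.202]], "grip": [1,1,1,1]}}

```text
time: 39.2
ee_pos: [0.6619, 0.0754, 0.3341]
orientation: [3.138, 0.784, 1.916]
contact_force: [0.3, -0.1, -0.6]
finger_gap: 0.203
grip_force: 60.3
```

Emit:
{"api": "apply_moves", "payload": {"angular": [[0,-0.11,0],[0,-0.22,0],[0,-0.33,0],[0,-0.434,0],[0,-0.434,0],[0,-0.434,0],[0,-0.434,0],[0,-0.434,0]], "translation": [[0.03,0,-0.047],[0.06,0,-0.095],[0.09,0,-0.14],[0.126,0,-0.185],[0.126,0,-0.185],[0.126,0,-0.185],[0.126,0,-0.185],[0.126,0,-0.185]], "grip": [1,1,1,1,1,1,1,1]}}

```text
time: 40.0
ee_pos: [0.6473, 0.1151, 0.3423]
orientation: [3.136, 1.009, 1.911]
contact_force: [-0.1, 0.0, -1.7]
finger_gap: 0.199
grip_force: 60.3
```

```bash
python3 - <<'E'
from h import *
s=state(); print(np.round(s["contact_force"],2),np.round(s["wrist_torque"],2),nose()[1],np.round(np.degrees(s["orientation"]),1))
J=np.array([.6348,.1462]); Y=110; h=np.array([np.cos(np.radians(Y)),np.sin(np.radians(Y))]); N=J-h*.018
# back off: nose up and away, then to tray over yaw 177
a=scoop([*(N-h*.01),.20],Y,30); b=scoop([*(N-h*.02),.25],Y,0)
e=np.array([.498,.375,.34])
w=[a,b,([.66,.0,.36],down(135)),([.62,.13,.36],down(155)),([.56,.25,.36],down(170)),(e,down(177))]
plan(w)
E
```

```text
[-0.13  0.03 -1.75] [0.94 0.38 0.  ] [0.6428 0.1293 0.1449] [179.7  57.8 109.5]
T [-0.37, -0.0, 0.36] A [-0.0, 0.93, -0.01]  rows>= 4
 -> [0.6812 0.0207 0.3666] [-180.    29.9  110. ]
T [-0.28, -0.0, 0.3] A [-0.0, 1.0, 0.0]  rows>= 4
 -> [ 0.708  -0.0531  0.3426] [-1.8e+02 -1.0e-01  1.1e+02]
T [0.33, -0.13, -0.09] A [-0.0, -0.0, -0.83]  rows>= 3
 -> [0.661  0.     0.3607] [-1.800e+02 -1.000e-01  1.349e+02]
T [0.61, 0.31, 0.0] A [0.0, -0.0, -0.67]  rows>= 3
 -> [0.6188 0.1302 0.3608] [ 1.80e+02 -1.00e-01  1.55e+02]
T [0.52, 0.42, 0.0] A [0.0, -0.0, -0.5]  rows>= 3
 -> [0.5601 0.2503 0.361 ] [ 1.8e+02 -1.0e-01  1.7e+02]
T [0.41, 0.56, 0.11] A [0.0, -0.0, -0.23]  rows>= 3
 -> [0.4988 0.3749 0.3391] [ 1.800e+02 -1.000e-01  1.769e+02]
```

Emit:
{"api": "apply_moves", "payload": {"angular": [[0,0.2,0],[0,0.4,0],[0,0.6,0],[0,0.8,0],[0,0.93,0]], "translation": [[-0.08,0,0.05],[-0.17,0,0.13],[-0.25,0,0.22],[-0.32,0,0.3],[-0.37,0,0.36]], "grip": [1,1,1,1,1]}}

```text
time: 40.5
ee_pos: [0.6817, 0.0189, 0.3688]
orientation: [3.135, 0.521, 1.912]
contact_force: [-0.5, 0.1, -1.2]
finger_gap: 0.204
grip_force: 60.2
```

Emit:
{"api": "apply_moves", "payload": {"angular": [[0,0.25,0],[0,0.5,0],[0,0.75,0],[0,1,0]], "translation": [[-0.07,0,0.06],[-0.14,0,0.13],[-0.21,0,0.21],[-0.28,0,0.3]], "grip": [1,1,1,1]}}

```text
time: 40.9
ee_pos: [0.7082, -0.0537, 0.3445]
orientation: [3.135, -0.003, 1.917]
contact_force: [0.5, -0.6, -0.8]
finger_gap: 0.2
grip_force: 60.2
```

Emit:
{"api": "apply_moves", "payload": {"angular": [[0,0,-0.2],[0,0,-0.42],[0,0,-0.63],[0,0,-0.83]], "translation": [[0.08,-0.03,-0.04],[0.16,-0.06,-0.07],[0.25,-0.1,-0.09],[0.33,-0.13,-0.09]], "grip": [1,1,1,1]}}

```text
time: 41.3
ee_pos: [0.6606, 0.0, 0.3611]
orientation: [3.139, 0.002, 2.355]
contact_force: [0.3, -0.2, -1.1]
finger_gap: 0.204
grip_force: 60.2
```

Emit:
{"api": "apply_moves", "payload": {"angular": [[0,0,-0.16],[0,0,-0.33],[0,0,-0.5],[0,0,-0.67]], "translation": [[0.15,0.08,0],[0.3,0.15,0],[0.46,0.23,0],[0.61,0.31,0]], "grip": [1,1,1,1]}}

```text
time: 41.7
ee_pos: [0.6186, 0.1315, 0.3609]
orientation: [3.14, 0.002, 2.705]
contact_force: [0.5, -0.8, -2.1]
finger_gap: 0.207
grip_force: 60.2
```

Emit:
{"api": "apply_moves", "payload": {"angular": [[0,0,-0.12],[0,0,-0.25],[0,0,-0.38],[0,0,-0.5]], "translation": [[0.13,0.1,0],[0.26,0.21,0],[0.39,0.31,0],[0.52,0.42,0]], "grip": [1,1,1,1]}}

```text
time: 42.1
ee_pos: [0.5602, 0.2517, 0.3609]
orientation: [3.14, 0.003, 2.966]
contact_force: [0.5, -1.5, -1.6]
finger_gap: 0.196
grip_force: 60.2
```

Emit:
{"api": "apply_moves", "payload": {"angular": [[0,0,-0.06],[0,0,-0.12],[0,0,-0.18],[0,0,-0.23],[0,0,-0.23],[0,0,-0.23]], "translation": [[0.1,0.14,0.02],[0.2,0.28,0.05],[0.3,0.42,0.08],[0.41,0.56,0.11],[0.41,0.56,0.11],[0.41,0.56,0.11]], "grip": [1,1,1,1,1,1]}}

```text
time: 42.7
ee_pos: [0.4996, 0.3762, 0.3385]
orientation: [3.141, 0.002, 3.086]
contact_force: [-0.2, -0.7, -1.4]
finger_gap: 0.2
grip_force: 60.2
```

```bash
python3 - <<'E'
from h import *
s=state(); print(np.round(s["contact_force"],2),np.round(s["wrist_torque"],2),nose()[1],np.round(np.degrees(s["orientation"]),1),np.round(s["ee_pos"],4))
a=optics.capture("scene"); b=optics.capture("side"); cv2.imwrite("pics/sceneI.png",a[:,:,::-1]);cv2.imwrite("pics/sideI.png",b[:,:,::-1])
ice_bas(a); print(jug(b,"side",(.634,.147)),jug(a,"scene",(.634,.147)))
f=lambda m,x,y,w=200,h=150:cv2.resize(m[y:y+h,x:x+w,::-1],(400,300))
cv2.imwrite("pics/v14.png",cv2.convertScaleAbs(np.vstack([np.hstack([f(a,80,160),f(a,255,150,140,105)]),np.hstack([f(b,130,150,140,105),f(a,300,60,160,120)])]),alpha=.95))
E
```

```text
[-0.16 -0.69 -1.36] [-0.   -0.14 -0.07] [0.3251 0.386  0.2456] [1.800e+02 1.000e-01 1.768e+02] [0.4996 0.3762 0.3385]
ice [0.001 0.   ] 2444.0
(array([0.63524529, 0.1427973 ]), 38, np.int64(27), np.float64(0.0010433585670333867)) (array([0.63475864, 0.14680424]), 47, np.int64(39), np.float64(0.0008788716271744268))
```

View pics/v14.png

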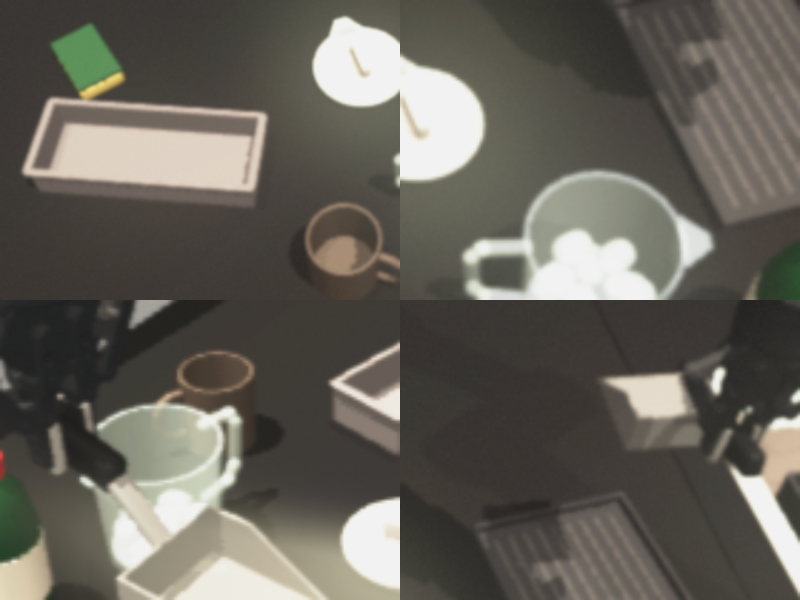

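The basket and scoop are empty and the ice is low in the jug. The spout tip is at scene ≈ (364,234.7). Now I lay the scoop back where it came from.

Emit:
{"api": "apply_moves", "payload": {"angular": [[0,0,0],[0,0,0],[0,0,0],[0,0,0],[0,0,0],[0,0,0]], "translation": [[0,0,0.12],[0,0,0.3],[0,0,0.5],[0,0,0.7],[0,0,0.85],[0,0,0.95]], "grip": [1,1,1,1,1,1]}}

```text
time: 43.4
ee_pos: [0.4998, 0.3743, 0.1458]
orientation: [-3.141, -0.001, 3.082]
contact_force: [-0.1, 0.4, -1.1]
finger_gap: 0.199
grip_force: 60.1
```

Emit:
{"api": "apply_moves", "payload": {"angular": [[0,0,0],[0,0,0],[0,0,0],[0,0,0],[0,0,0],[0,0,0],[0,0,0]], "translation": [[0,0,0.07],[0,0,0.13],[0,0,0.18],[0,0,0.21],[0,0,0.235],[0,0,0.25],[0,0,0.25]], "grip": [1,1,1,1,1,1,1]}}

```text
time: 44.1
ee_pos: [0.4998, 0.3766, 0.098]
orientation: [3.141, 0.001, 3.085]
contact_force: [0.3, 0.6, -0.5]
finger_gap: 0.203
grip_force: 60.1
```

Emit:
{"api": "apply_moves", "payload": {"angular": [[0,0,0],[0,0,0],[0,0,0],[0,0,0],[0,0,0],[0,0,0],[0,0,0],[0,0,0],[0,0,0]], "translation": [[0,0,0.007],[0,0,0.012],[0,0,0.012],[0,0,0.012],[0,0,0.012],[0,0,0.012],[0,0,0.012],[0,0,0.012],[0,0,0.012]], "grip": [1,1,1,0.4,0,-0.5,-1,-1,-1]}}

```text
time: 45.0
ee_pos: [0.4998, 0.3765, 0.0956]
orientation: [3.141, 0.001, 3.085]
contact_force: [-0.8, 0.4, 0.2]
finger_gap: 0.999
grip_force: 0.0
```

Emit:
{"api": "apply_moves", "payload": {"angular": [[0,0,0],[0,0,0],[0,0,0],[0,0,0],[0,0,0],[0,0,0],[0,0,0],[0,0,0]], "translation": [[0,0,0],[0,0,0],[0,0,-0.1],[0,0,-0.3],[0,0,-0.5],[0,0,-0.7],[0,0,-0.9],[0,0,-1]], "grip": [-1,-1,-1,-1,-1,-1,-1,-1]}}

```text
time: 45.8
ee_pos: [0.5006, 0.377, 0.3]
orientation: [3.138, 0.006, 3.085]
contact_force: [-0.3, 1.3, 0.5]
finger_gap: 0.997
grip_force: 0.0
```

```bash
python3 - <<'E'
from h import *
print(np.round(state()["ee_pos"],3))
# spout estimates from earlier picture
J=np.array([.635,.146]); sp=onz("scene",364.2,234.7,.13)[:2]-J; print("spout",np.degrees(np.arctan2(sp[1],sp[0])),np.linalg.norm(sp))
a=optics.capture("scene"); cv2.imwrite("pics/sceneJ.png",a[:,:,::-1])
b=optics.capture("side"); cv2.imwrite("pics/sideJ.png",b[:,:,::-1])
m=cv2.inRange(a.min(2),185,255); m[:,:225]=0; m[:,290:]=0; m[:150]=0; m[215:]=0
c=max(cv2.findContours(m,0,1)[0],key=cv2.contourArea)[:,0]
P=np.array([onz("scene",u,v,.016) for u,v in c]); q,e=circ(P,.0645)
for k in range(8):
    r=np.hypot(*(P[:,:2]-q[:2]).T); Q=P[np.abs(r-.0645)<.006]; q,e=circ(Q,.0645)
r=np.hypot(*(P[:,:2]-q[:2]).T); far=P[r>.075][:,:2]-q[:2]; print("lid",q,e,len(Q),len(P),"beak",np.degrees(np.arctan2(*far.mean(0)[::-1])),r.max())
print(jug(a,"scene",(.634,.147)))
plan([([.46,.20,.30],down(-178)),([.40,.03,.27],down(-169))])
E
```

```text
[0.501 0.377 0.3  ]
spout 79.21567744239762 0.08508207674905825
lid [0.42193289 0.03032743 0.06      ] 0.0008076824067168004 109 127 beak -168.4388052628093 0.08707898635227058
(array([0.63470234, 0.14678718]), 47, np.int64(39), np.float64(0.000554539219591782))
T [0.16, -0.9, -0.01] A [0.01, 0.01, -0.17]  rows>= 4
 -> [0.459  0.1994 0.3006] [-1.800e+02  1.000e-01 -1.781e+02]
T [0.32, -0.84, 0.15] A [-0.0, 0.0, -0.3]  rows>= 4
 -> [0.4005 0.0294 0.2706] [-1.799e+02  1.000e-01 -1.691e+02]
```

Emit:
{"api": "apply_moves", "payload": {"angular": [[0,0,-0.17],[0,0,-0.17],[0,0,-0.17],[0,0,-0.17],[0,0,-0.17]], "translation": [[0.16,-0.9,-0.01],[0.16,-0.9,-0.01],[0.16,-0.9,-0.01],[0.16,-0.9,-0.01],[0.16,-0.9,-0.01]], "grip": [-1,-1,-1,-1,-1]}}

```text
time: 46.4
ee_pos: [0.4556, 0.1951, 0.2962]
orientation: [-3.141, -0.002, -3.114]
contact_force: [0.2, -1.2, 0.3]
finger_gap: 0.999
grip_force: 0.0
```

Emit:
{"api": "apply_moves", "payload": {"angular": [[0,0,-0.3],[0,0,-0.3],[0,0,-0.3],[0,0,-0.3],[0,0,-0.3],[0,0,-0.3]], "translation": [[0.32,-0.84,0.15],[0.32,-0.84,0.15],[0.32,-0.84,0.15],[0.32,-0.84,0.15],[0.32,-0.84,0.15],[0.32,-0.84,0.15]], "grip": [-1,-1,-1,-1,-1,-1]}}

```text
time: 47.0
ee_pos: [0.3989, 0.0284, 0.2666]
orientation: [3.14, 0.001, -2.954]
contact_force: [-0.1, 0.5, 0.2]
finger_gap: 0.996
grip_force: 0.0
```

```bash
python3 - <<'E'
from h import *
i=optics.camera_info("wrist"); w=optics.capture("wrist"); cv2.imwrite("pics/w3.png",w[:,:,::-1])
m=cv2.inRange(w.min(2),110,255); P=[]
q0=proj("wrist",[.422,.0303,.017],i); print(q0)
k=np.zeros_like(m); cv2.circle(k,tuple(int(x) for x in q0),110,255,-1); m&=k
m=cv2.morphologyEx(m,cv2.MORPH_OPEN,np.ones((5,5)))
c=max(cv2.findContours(m,0,1)[0],key=cv2.contourArea)[:,0]
P=np.array([onz("wrist",u,v,.016,i) for u,v in c]); q,e=circ(P,.0645)
for k in range(8):
    r=np.hypot(*(P[:,:2]-q[:2]).T); Q=P[np.abs(r-.0645)<.005]; q,e=circ(Q,.0645)
r=np.hypot(*(P[:,:2]-q[:2]).T); far=P[r>.075][:,:2]-q[:2]; print("lid",q[:2],e,len(Q),len(P),"beak",np.degrees(np.arctan2(*far.mean(0)[::-1])),r.max())
a=cv2.imread("pics/sceneJ.png")[:,:,::-1]
hd=onz("scene",279.5,237.5,.118)[:2]-[.635,.146]; print("handle dir",np.degrees(np.arctan2(hd[1],hd[0])),np.linalg.norm(hd))
# scoop blade: bright floor mask, handle dark mask in scene
print(np.round(state()["ee_pos"],4))
plan([([.422,.0303,.12],down(-168.6)),([.422,.0303,.0468],down(-168.6))],dec=3)
E
```

```text
[253.27266128 188.6911638 ]
lid [0.42151497 0.03099677] 0.0006430981202806496 238 283 beak -168.39015260339482 0.08606324580657462
handle dir -96.45333572727895 0.10443507438609731
[0.3993 0.029  0.2669]
T [-0.112, -0.016, 0.734] A [0.003, 0.003, -0.018]  rows>= 3
 -> [0.4221 0.0303 0.1201] [-180.    -0.  -168.6]
T [0.0, 0.0, 0.366] A [-0.0, -0.0, -0.0]  rows>= 2
 -> [0.4221 0.0303 0.0469] [-180.    -0.  -168.6]
```

Emit:
{"api": "apply_moves", "payload": {"angular": [[0,0,-0.018],[0,0,-0.018],[0,0,-0.018],[0,0,-0.018],[0,0,-0.018]], "translation": [[-0.11,-0.017,0.25],[-0.11,-0.017,0.5],[-0.11,-0.017,0.734],[-0.11,-0.017,0.734],[-0.11,-0.017,0.8]], "grip": [-1,-1,-1,-1,-1]}}

```text
time: 47.55
ee_pos: [0.422, 0.0306, 0.1078]
orientation: [3.14, 0.001, -2.94]
contact_force: [1.0, -0.4, 1.3]
finger_gap: 0.999
grip_force: 0.0
```

Emit:
{"api": "apply_moves", "payload": {"angular": [[0,0,0],[0,0,0],[0,0,0],[0,0,0],[0,0,0],[0,0,0],[0,0,0],[0,0,0],[0,0,0],[0,0,0],[0,0,0],[0,0,0]], "translation": [[0,0,0.15],[0,0,0.25],[0,0,0.3],[0,0,0.3],[0,0,0.3],[0,0,0.3],[0,0,0.3],[0,0,0.3],[0,0,0.3],[0,0,0.3],[0,0,0.3],[0,0,0.3]], "grip": [-1,-1,-1,-1,1,1,1,1,1,1,1,1]}}

```text
time: 48.75
ee_pos: [0.4219, 0.0294, 0.0478]
orientation: [3.141, 0.002, -2.943]
contact_force: [-0.1, 0.2, 6.0]
finger_gap: 0.147
grip_force: 59.2
```

Emit:
{"api": "apply_moves", "payload": {"angular": [[0,0,0],[0,0,0],[0,0,0],[0,0,0],[0,0,0],[0,0,0]], "translation": [[0,0,-0.1],[0,0,-0.25],[0,0,-0.45],[0,0,-0.65],[0,0,-0.85],[0,0,-0.95]], "grip": [1,1,1,1,1,1]}}

```text
time: 49.35
ee_pos: [0.4223, 0.0292, 0.2406]
orientation: [-3.141, 0.005, -2.943]
contact_force: [0.4, -0.8, -0.8]
finger_gap: 0.15
grip_force: 58.6
```

```bash
python3 - <<'E'
from h import *
s=state(); print(np.round(s["ee_pos"],4),np.round(np.degrees(s["orientation"]),1),s["finger_gap"],np.round(s["joint_pos"],2))
plan([([.475,.06,.25],down(-198)),([.53,.09,.25],down(-225)),([.585,.12,.25],down(-252)),([.635,.146,.25],down(-279))])
E
```

```text
[0.4223 0.0292 0.2406] [-180.     0.3 -168.6] 0.15026458679100893 [-0.11  0.1  -0.53  0.94  0.   -0.31]
T [-0.29, 0.1, -0.05] A [0.0, 0.01, 0.98]  rows>= 4
 -> [0.4751 0.0602 0.2509] [180.   0. 162.]
T [-0.21, 0.23, 0.0] A [0.0, -0.0, 0.9]  rows>= 4
 -> [0.5293 0.091  0.2509] [180.  -0. 135.]
T [-0.09, 0.3, 0.0] A [0.0, -0.0, 0.9]  rows>= 4
 -> [0.5845 0.1207 0.251 ] [180.  -0. 108.]
T [0.04, 0.28, 0.0] A [0.0, -0.0, 0.9]  rows>= 4
 -> [0.6353 0.1456 0.251 ] [180.  -0.  81.]
```

Emit:
{"api": "apply_moves", "payload": {"angular": [[0,0,0.25],[0,0,0.5],[0,0,0.75],[0,0,0.98],[0,0,0.98]], "translation": [[-0.07,0.02,-0.01],[-0.14,0.05,-0.03],[-0.22,0.08,-0.04],[-0.29,0.1,-0.05],[-0.29,0.1,-0.05]], "grip": [1,1,1,1,1]}}

```text
time: 49.85
ee_pos: [0.4753, 0.0608, 0.2474]
orientation: [3.14, 0.002, 2.828]
contact_force: [0.2, -0.6, -0.6]
finger_gap: 0.15
grip_force: 58.6
```

Emit:
{"api": "apply_moves", "payload": {"angular": [[0,0,0.22],[0,0,0.45],[0,0,0.68],[0,0,0.9]], "translation": [[-0.05,0.06,0],[-0.1,0.11,0],[-0.16,0.17,0],[-0.21,0.23,0]], "grip": [1,1,1,1]}}

```text
time: 50.25
ee_pos: [0.5279, 0.0909, 0.2471]
orientation: [3.141, -0.0, 2.353]
contact_force: [0.2, 0.3, -0.8]
finger_gap: 0.145
grip_force: 58.6
```

Emit:
{"api": "apply_moves", "payload": {"angular": [[0,0,0.22],[0,0,0.45],[0,0,0.68],[0,0,0.9]], "translation": [[-0.02,0.08,0],[-0.04,0.15,0],[-0.07,0.22,0],[-0.09,0.3,0]], "grip": [1,1,1,1]}}

```text
time: 50.65
ee_pos: [0.583, 0.1204, 0.2471]
orientation: [-3.141, -0.0, 1.882]
contact_force: [0.5, 0.9, -1.4]
finger_gap: 0.151
grip_force: 58.6
```

Emit:
{"api": "apply_moves", "payload": {"angular": [[0,0,0.22],[0,0,0.45],[0,0,0.68],[0,0,0.9],[0,0,0.9],[0,0,0.9]], "translation": [[0.01,0.07,0],[0.02,0.14,0],[0.03,0.21,0],[0.04,0.28,0],[0.04,0.28,0],[0.04,0.28,0]], "grip": [1,1,1,1,1,1]}}

```text
time: 51.25
ee_pos: [0.6333, 0.1453, 0.247]
orientation: [-3.141, -0.0, 1.417]
contact_force: [-1.2, 0.1, -0.4]
finger_gap: 0.148
grip_force: 58.7
```

```bash
python3 - <<'E'
from h import *
s=state(); print(np.round(s["ee_pos"],4),np.round(np.degrees(s["orientation"]),1),s["finger_gap"],np.round(s["joint_pos"],2))
b=optics.capture("side"); cv2.imwrite("pics/sideK.png",b[:,:,::-1]); a=optics.capture("scene"); cv2.imwrite("pics/sceneK.png",a[:,:,::-1])
print(jug(b,"side",(.635,.145)))
# spout in side and scene: radial profile of outline at rim height around 60..105 deg (brightness vs table), report outer edge radius
J=np.array([.635,.146]); 
for n,im in (("scene",cv2.imread("pics/sceneJ.png")),("side",cv2.imread("pics/sideJ.png"))):
    g=cv2.cvtColor(im,cv2.COLOR_BGR2GRAY).astype(np.float32); out=[]
    for d in range(50,116,5):
        dr=np.array([np.cos(np.radians(d)),np.sin(np.radians(d))]); rr=np.arange(.056,.1,.001)
        uv=np.array([proj(n,[*(J+dr*r),.13]) for r in rr],np.float32); pr=cv2.remap(g,uv[:,0].reshape(1,-1),uv[:,1].reshape(1,-1),cv2.INTER_LINEAR)[0]
        gr=pr[4:]-pr[:-4]; k=np.flatnonzero(gr<-15); out.append((d,round(1e3*rr[k[-1]+2]) if len(k) else None))
    print(n,out)
plan([([.635,.146,.185],down(81)),([.635,.146,.1645],down(81))],dec=3)
E
```

```text
[0.6333 0.1453 0.247 ] [-180.    -0.    81.2] 0.1477421396890073 [0.11 0.52 0.08 1.13 0.   1.84]
(array([0.63616896, 0.14329551]), 34, np.int64(28), np.float64(0.0008420994954519076))
scene [(50, 69), (55, 69), (60, 72), (65, 75), (70, 82), (75, 88), (80, 88), (85, 89), (90, 83), (95, 77), (100, 73), (105, 69), (110, 69), (115, 69)]
side [(50, 68), (55, 68), (60, 70), (65, 74), (70, 80), (75, 85), (80, 87), (85, 87), (90, 87), (95, 93), (100, 97), (105, 65), (110, 66), (115, 66)]
T [0.005, 0.008, 0.312] A [-0.0, -0.001, 0.003]  rows>= 2
 -> [0.635 0.146 0.185] [-180.   -0.   81.]
T [0.0, 0.0, 0.103] A [-0.0, -0.0, 0.0]  rows>= 1
 -> [0.635  0.146  0.1644] [-180.   -0.   81.]
```

Emit:
{"api": "apply_moves", "payload": {"angular": [[0,0,0.003],[0,0,0.003],[0,0,0.003],[0,0,0.003],[0,0,0.003],[0,0,0.003]], "translation": [[0.008,0.009,0.08],[0.008,0.009,0.17],[0.008,0.009,0.25],[0.008,0.009,0.29],[0.008,0.009,0.31],[0.008,0.009,0.31]], "grip": [1,1,1,1,1,1]}}

```text
time: 51.95
ee_pos: [0.6361, 0.1469, 0.1856]
orientation: [3.141, -0.001, 1.412]
contact_force: [-0.9, 0.8, -1.4]
finger_gap: 0.153
grip_force: 58.7
```

Emit:
{"api": "apply_moves", "payload": {"angular": [[0,0,0],[0,0,0],[0,0,0],[0,0,0],[0,0,0],[0,0,0]], "translation": [[0,0,0.02],[0,0,0.04],[0,0,0.06],[0,0,0.075],[0,0,0.085],[0,0,0.085]], "grip": [1,1,1,1,1,1]}}

```text
time: 52.55
ee_pos: [0.6361, 0.1471, 0.1682]
orientation: [3.141, -0.001, 1.412]
contact_force: [-0.4, 0.0, 0.0]
finger_gap: 0.151
grip_force: 58.7
```

```bash
python3 - <<'E'
from h import *
s=state(); print(np.round(s["ee_pos"],4),np.round(np.degrees(s["orientation"]),1),np.round(s["contact_force"],2),np.round(s["wrist_torque"],2))
E
```

```text
[0.6361 0.1471 0.1682] [ 1.80e+02 -1.00e-01  8.09e+01] [-0.38  0.02  0.02] [0.05 0.03 0.01]
```

Emit:
{"api": "apply_moves", "payload": {"angular": [[0,0,0],[0,0,0],[0,0,0],[0,0,0]], "translation": [[0,0,0.005],[0,0,0.01],[0,0,0.014],[0,0,0.014]], "grip": [1,1,1,1]}}

```text
time: 52.95
ee_pos: [0.6365, 0.1471, 0.1661]
orientation: [3.14, -0.001, 1.412]
contact_force: [0.3, 0.2, 0.7]
finger_gap: 0.15
grip_force: 59.0
```

Contact is just starting (0.7 N, lid weight taken up). I release and rise.

Emit:
{"api": "apply_moves", "payload": {"angular": [[0,0,0],[0,0,0],[0,0,0],[0,0,0],[0,0,0],[0,0,0],[0,0,0],[0,0,0],[0,0,0]], "translation": [[0,0,0.004],[0,0,0.004],[0,0,0.004],[0,0,0],[0,0,0],[0,0,0],[0,0,0],[0,0,0],[0,0,0]], "grip": [1,1,0.4,0,-0.5,-1,-1,-1,-1]}}

```text
time: 53.85
ee_pos: [0.6364, 0.1471, 0.1658]
orientation: [3.141, -0.001, 1.412]
contact_force: [0.7, -0.8, -0.0]
finger_gap: 1.002
grip_force: 0.0
```

Emit:
{"api": "apply_moves", "payload": {"angular": [[0,0,0],[0,0,0],[0,0,0],[0,0,0],[0,0,0],[0,0,0],[0,0,0]], "translation": [[0,0,-0.05],[0,0,-0.12],[0,0,-0.25],[0,0,-0.4],[0,0,-0.55],[0,0,-0.7],[0,0,-0.7]], "grip": [-1,-1,-1,-1,-1,-1,-1]}}

```text
time: 54.55
ee_pos: [0.6385, 0.1473, 0.3128]
orientation: [3.131, -0.004, 1.412]
contact_force: [0.4, 1.0, 1.0]
finger_gap: 1.0
grip_force: 0.0
```

```bash
python3 - <<'E'
from h import *
print(np.round(state()["ee_pos"],4))
i=optics.camera_info("wrist"); w=optics.capture("wrist"); cv2.imwrite("pics/w4.png",w[:,:,::-1])
a=optics.capture("scene"); b=optics.capture("side"); cv2.imwrite("pics/sceneL.png",a[:,:,::-1]); cv2.imwrite("pics/sideL.png",b[:,:,::-1])
def lid(n,img,thr,rad,info=None,z=.134,c0=(.6355,.1468)):
    m=cv2.inRange(img.min(2),thr,255); q0=proj(n,[*c0,z],info); k=np.zeros_like(m); cv2.circle(k,tuple(int(x) for x in q0),rad,255,-1); m&=k
    m=cv2.morphologyEx(m,cv2.MORPH_OPEN,np.ones((3,3)))
    c=max(cv2.findContours(m,0,1)[0],key=cv2.contourArea)[:,0]
    P=np.array([onz(n,u,v,z,info) for u,v in c]); q=np.array(c0)
    for _ in range(8):
        r=np.hypot(*(P[:,:2]-q[:2]).T); Q=P[np.abs(r-.0645)<.006]; q,e=circ(Q,.0645)
    r=np.hypot(*(P[:,:2]-q[:2]).T); an=np.degrees(np.arctan2(*(P[:,:2]-q[:2]).T[::-1])); far=P[r>.076][:,:2]-q[:2]
    print(n,"lid",np.round(q[:2],4),round(e,4),len(Q),len(P),"far mean dir",np.degrees(np.arctan2(*far.mean(0)[::-1])) if len(far) else None,r.max())
lid("wrist",w,110,110,i); lid("scene",a,200,40); lid("side",b,200,40)
for z in (.126,.130,.134,.138,.142): 
    print(z,end=" "); lid("scene",a,200,40,None,z)
for z in (.126,.130,.134,.138,.142): 
    print(z,end=" "); lid("side",b,200,40,None,z)
# scoop in tray: handle dark mask mid & blade
A0=cv2.imread("pics/scene0.png").astype(int); d=np.abs(A0-a[:,:,::-1].astype(int)).max(2)[140:215,340:425]; print("tray diff px>40:",(d>40).sum())
B0=cv2.imread("pics/side0.png").astype(int); d=np.abs(B0-b[:,:,::-1].astype(int)).max(2)[265:384,130:280]; print("side tray diff px>40:",(d>40).sum())
E
```

```text
[0.6385 0.1473 0.3128]
wrist lid [0.6363 0.1486] 0.0006 298 390 far mean dir 86.60174149873663 0.092937807048754
scene lid [0.6381 0.1472] 0.0019 114 213 far mean dir -15.378526049450507 0.09581860214428804
side lid [0.6354 0.1471] 0.0017 84 227 far mean dir 134.13531484619148 0.15704368642700486
0.126 scene lid [0.6334 0.1499] 0.0017 111 214 far mean dir -16.600532520326315 0.10117644969819344
0.13 scene lid [0.6358 0.1486] 0.0018 114 214 far mean dir -15.897649277120303 0.09869056652949038
0.134 scene lid [0.6381 0.1472] 0.0019 114 213 far mean dir -15.378526049450507 0.09581860214428804
0.138 scene lid [0.6405 0.1457] 0.0019 113 212 far mean dir -13.565205421980043 0.09174723624423381
0.142 scene lid [0.6429 0.1444] 0.0021 115 211 far mean dir -12.917718732855219 0.0890770369909787
0.126 side lid [0.6436 0.1378] 0.0019 79 232 far mean dir 133.35332258321097 0.16793649804492444
0.13 side lid [0.6395 0.1425] 0.0018 82 230 far mean dir 133.62720409411554 0.16270039125877778
0.134 side lid [0.6354 0.1471] 0.0017 84 227 far mean dir 134.13531484619148 0.15704368642700486
0.138 side lid [0.6311 0.152 ] 0.002 93 225 far mean dir 134.48095512138434 0.1515139673207857
0.142 side lid [0.6271 0.1565] 0.0018 95 221 far mean dir 134.94155160956248 0.14311628575520954
tray diff px>40: 833
side tray diff px>40: 571
```

```bash
python3 - <<'E'
from h import *
for n,f0,f1,box in (("scene","scene0","sceneL",(335,140,420,205)),("side","side0","sideL",(140,255,275,375))):
    x0,y0,x1,y1=box
    for f in (f0,f1):
        im=cv2.imread(f"pics/{f}.png")[y0:y1,x0:x1]; g=im.min(2)
        for nm,m in (("blade",cv2.inRange(g,125,255)),("dark",cv2.inRange(im.max(2),0,28))):
            m=cv2.morphologyEx(m,cv2.MORPH_OPEN,np.ones((3,3))); cs=cv2.findContours(m,0,1)[0]
            if cs:
                c=max(cs,key=cv2.contourArea); r=cv2.minAreaRect(c); print(f,nm,cv2.contourArea(c),np.round(np.array(r[0])+[x0,y0],1),np.round(r[1],1),round(r[2],1))
i0=cv2.imread("pics/w4.png"); 
E
```

```text
scene0 blade 342.5 [374.  162.4] [18.2 25.2] 85.9
sceneL blade 296.0 [378.  162.6] [19.2 20.7] 83.7
side0 blade 2417.5 [220.9 339.5] [69.5 52.6] 37.3
sideL blade 4502.5 [199.1 335.5] [115.6  68.8] 22.6
```

```bash
python3 - <<'E'
from h import *
plan([([.60,.20,.33],down(108)),([.54,.26,.33],down(132)),([.48,.31,.32],down(155)),([.4189,.3585,.2954],down(176.9))])
E
```

```text
T [0.23, -0.22, -0.12] A [0.0, -0.0, -0.9]  rows>= 4
 -> [0.5999 0.1993 0.3303] [179.9  -0.  107.9]
T [0.38, -0.19, 0.0] A [0.0, 0.0, -0.8]  rows>= 3
 -> [0.5404 0.26   0.3302] [179.9   0.  131.9]
T [0.39, -0.06, 0.05] A [0.0, 0.0, -0.77]  rows>= 3
 -> [0.4794 0.31   0.3201] [1.799e+02 1.000e-01 1.550e+02]
T [0.38, 0.09, 0.12] A [0.0, 0.0, -0.73]  rows>= 3
 -> [0.4181 0.3584 0.2961] [1.799e+02 1.000e-01 1.769e+02]
```

Emit:
{"api": "apply_moves", "payload": {"angular": [[0,0,-0.9],[0,0,-0.9],[0,0,-0.9],[0,0,-0.9],[0,0,-0.9]], "translation": [[0.23,-0.22,-0.12],[0.23,-0.22,-0.12],[0.23,-0.22,-0.12],[0.23,-0.22,-0.12],[0.23,-0.22,-0.12]], "grip": [-1,-1,-1,-1,-1]}}

```text
time: 55.2
ee_pos: [0.5996, 0.1991, 0.3287]
orientation: [-3.141, -0.001, 1.881]
contact_force: [-0.2, -0.1, 0.4]
finger_gap: 0.997
grip_force: 0.0
```

Emit:
{"api": "apply_moves", "payload": {"angular": [[0,0,-0.8],[0,0,-0.8],[0,0,-0.8],[0,0,-0.8]], "translation": [[0.38,-0.19,0],[0.38,-0.19,0],[0.38,-0.19,0],[0.38,-0.19,0]], "grip": [-1,-1,-1,-1]}}

```text
time: 55.6
ee_pos: [0.5399, 0.2602, 0.3293]
orientation: [3.141, -0.0, 2.301]
contact_force: [-0.3, 0.1, 0.3]
finger_gap: 0.994
grip_force: 0.0
```

Emit:
{"api": "apply_moves", "payload": {"angular": [[0,0,-0.77],[0,0,-0.77],[0,0,-0.77],[0,0,-0.77]], "translation": [[0.39,-0.06,0.05],[0.39,-0.06,0.05],[0.39,-0.06,0.05],[0.39,-0.06,0.05]], "grip": [-1,-1,-1,-1]}}

```text
time: 56.0
ee_pos: [0.4795, 0.3098, 0.3193]
orientation: [3.141, 0.0, 2.701]
contact_force: [-0.3, 0.7, 0.2]
finger_gap: 0.999
grip_force: 0.0
```

Emit:
{"api": "apply_moves", "payload": {"angular": [[0,0,-0.73],[0,0,-0.73],[0,0,-0.73],[0,0,-0.73],[0,0,-0.73],[0,0,-0.73]], "translation": [[0.38,0.09,0.12],[0.38,0.09,0.12],[0.38,0.09,0.12],[0.38,0.09,0.12],[0.38,0.09,0.12],[0.38,0.09,0.12]], "grip": [-1,-1,-1,-1,-1,-1]}}

```text
time: 56.6
ee_pos: [0.4193, 0.3579, 0.2958]
orientation: [3.14, 0.002, 3.083]
contact_force: [-0.3, -0.3, 0.8]
finger_gap: 0.998
grip_force: 0.0
```

```bash
python3 - <<'E'
from h import *
import json
print(np.round(state()["ee_pos"],4),np.round(state()["orientation"],3))
i=optics.camera_info("wrist"); w=optics.capture("wrist"); w5=cv2.convertScaleAbs(w[:,:,::-1],alpha=1.5,beta=20); cv2.imwrite("pics/w5.png",w5)
i2=json.load(open("w2.json")); w2=cv2.imread("pics/w2.png")
for nm,im,inf in (("before",w2,i2),("now",w5,i)):
    s=im[80:290,225:320]
    m=cv2.inRange(s.min(2),190,255); m[100:]=0; c=max(cv2.findContours(m,0,1)[0],key=cv2.contourArea); r=cv2.minAreaRect(c); 
    bx=cv2.boundingRect(c); print(nm,"blade",cv2.contourArea(c),(bx[0]+225,bx[1]+80,bx[2],bx[3]),np.round(onz("wrist",r[0][0]+225,r[0][1]+80,.006,inf),4))
    m=cv2.inRange(s.max(2),0,62); m[:110]=0; m=cv2.morphologyEx(m,cv2.MORPH_OPEN,np.ones((5,5)))
    c=max(cv2.findContours(m,0,1)[0],key=cv2.contourArea); bx=cv2.boundingRect(c); p=cv2.minAreaRect(c)[0]
    print(nm,"handle",cv2.contourArea(c),(bx[0]+225,bx[1]+80,bx[2],bx[3]),np.round(onz("wrist",p[0]+225,p[1]+80,.0995,inf),4))
a=optics.capture("scene"); b=optics.capture("side"); cv2.imwrite("pics/sceneM.png",a[:,:,::-1]); cv2.imwrite("pics/sideM.png",b[:,:,::-1])
# lid outline, clean view now: radius by direction
for n,im in (("scene",a),("side",b)):
    m=cv2.inRange(im.min(2),200,255)
    J=np.array([.636,.1475]); out=[]
    for d in range(0,360,15):
        rr=np.arange(.03,.1,.001); dr=np.array([np.cos(np.radians(d)),np.sin(np.radians(d))])
        uv=np.array([proj(n,[*(J+dr*r),.1345]) for r in rr],np.float32); pr=cv2.remap(m,uv[:,0].reshape(1,-1),uv[:,1].reshape(1,-1),cv2.INTER_LINEAR)[0]
        k=np.flatnonzero(pr<128); k=k[k>20]; out.append((d,round(1e3*rr[k[0]]) if len(k) else 100))
    print(n,out)
B0=cv2.imread("pics/scene0.png").astype(int); d=(np.abs(B0-a[:,:,::-1]).max(2)>45).astype(np.uint8)
print("bystander diffs",[(k,int(d[y:y+h,x:x+w].sum())) for k,(x,y,w,h) in dict(sponge=(105,170,40,40),mug=(228,260,60,50),bottle=(370,228,45,58),scoop=(350,140,70,65)).items()])
E
```

```text
[0.4193 0.3579 0.2958] [3.140e+00 2.000e-03 3.083e+00]
before blade 3580.5 (238, 84, 68, 96) [0.3696 0.386  0.006 ]Traceback (most recent call last):
  File "<stdin>", line 11, in <module>
ValueError: max() iterable argument is empty
```

```bash
python3 - <<'E'
from h import *
import json
w2=cv2.imread("pics/w2.png"); w5=cv2.imread("pics/w5.png")
for nm,(x,y,w,h) in dict(blade=(232,88,76,90),handle=(255,198,34,86),tray=(170,45,180,225)).items():
    S=w5[max(0,y-25):y+h+25,x-25:x+w+25]; r=cv2.matchTemplate(S,w2[y:y+h,x:x+w],cv2.TM_CCOEFF_NORMED); _,v,_,p=cv2.minMaxLoc(r); print(nm,round(v,3),(p[0]-25,p[1]-25))
a=optics.capture("scene"); b=optics.capture("side"); cv2.imwrite("pics/sceneM.png",a[:,:,::-1]); cv2.imwrite("pics/sideM.png",b[:,:,::-1])
for n,im in (("scene",a),("side",b)):
    m=cv2.inRange(im.min(2),200,255); J=np.array([.636,.1475]); out=[]
    for d in range(0,360,15):
        rr=np.arange(.03,.1,.001); dr=np.array([np.cos(np.radians(d)),np.sin(np.radians(d))])
        uv=np.array([proj(n,[*(J+dr*r),.1345]) for r in rr],np.float32); pr=cv2.remap(m,uv[:,0].reshape(1,-1),uv[:,1].reshape(1,-1),cv2.INTER_LINEAR)[0]
        k=np.flatnonzero(pr<128); k=k[k>20]; out.append((d,round(1e3*rr[k[0]]) if len(k) else 100))
    print(n,out)
for nm,f,n,(x,y,w,h) in (("sponge","scene0",a,(105,170,40,40)),("mug","scene0",a,(228,260,60,50)),("bottle","scene0",a,(370,228,45,58)),("bottle","side0",b,(110,195,45,75))):
    im=cv2.imread(f"pics/{f}.png"); S=np.ascontiguousarray(n[y-15:y+h+15,x-15:x+w+15,::-1]); _,v,_,p=cv2.minMaxLoc(cv2.matchTemplate(S,im[y:y+h,x:x+w],cv2.TM_CCOEFF_NORMED)); print(nm,round(v,3),(p[0]-15,p[1]-15))
E
```

```text
blade 0.947 (2, 0)
handle 0.949 (2, -1)
tray 0.96 (0, -1)
scene [(0, 87), (15, 67), (30, 67), (45, 66), (60, 68), (75, 85), (90, 80), (105, 66), (120, 65), (135, 64), (150, 64), (165, 64), (180, 63), (195, 64), (210, 65), (225, 64), (240, 65), (255, 65), (270, 67), (285, 65), (300, 84), (315, 100), (330, 100), (345, 100)]
side [(0, 67), (15, 65), (30, 54), (45, 51), (60, 51), (75, 51), (90, 51), (105, 51), (120, 51), (135, 51), (150, 51), (165, 74), (180, 71), (195, 66), (210, 51), (225, 51), (240, 51), (255, 51), (270, 51), (285, 51), (300, 51), (315, 51), (330, 51), (345, 51)]
sponge 0.997 (0, 0)
mug 0.992 (0, 0)
bottle 0.994 (0, 0)
bottle 0.984 (0, 0)
```

```bash
python3 -c "
from station import order
print(order.hand_in())"
```

```text
the job is handed in; nothing more can be done
None
```

The job is handed in at about 57 s of the 200 s allowed; the system returned no verdict. By camera and arm readings, all 10 pieces of ice are in the jug, the scoop is flat in the tray, and the lid is down on the rim with its beak over the spout. The bottle, mug and sponge have not moved. The jug was knocked about 3 cm mid-run, and I re-aimed the second pour and the lid to match.

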